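# Cover the porridge kettle and run its stirrer by the hold-to-run key

## Task

Test-run the stirrer of the empty porridge kettle before service: first set the steel lid gently on the kettle (do not drop it) so that it sits seated and level on the rim, and let go of it. Then take the square-headed key from the wooden key block, push it fully home in the key switch on the kettle's front ledge (its pins are sticky: it may need a firm push and a little wiggling), and only then turn it a full quarter turn clockwise, against its return spring, to the stop. Finish while still gripping the key and holding it turned, because the stirrer runs only as long as the key is held; leave the round-headed key, the bowl and the jar where they are.

Things in the scene. Friction and masses are not known exactly. Their poses are not given: they have to be found in the camera images.
- kettle: Fixed steel kettle: an upright drum 220 mm across, with a control ledge (150 mm wide, top 110 mm above the counter) in front. Origin on the counter under the drum's axis; z up, x from the ledge towards the drum, y to the left of that; turned about z by up to 0.28 rad. On each side of the drum a bar handle reaching to y = +-138 mm, 105 mm up.
- kettle_rim (a point): Centre of the kettle's open mouth at rim height, 150 mm above the counter, axes as the kettle's. Mouth 200 mm across inside, rim 10 mm wide. The stirrer inside stays 40 mm below the rim.
- lock_face (a point): Centre of the key slot on the flat top of the key switch, 120 mm above the counter, at x = -172, y = 0 mm of the kettle; same axes. A brass plug in a round bezel 43 mm across, 10 mm above the ledge. Slot straight down: unturned 12 mm long along x, 5.6 mm wide along y, 32 mm deep, its mouth flared at 45 degrees by 2 mm all round. Dial 11 mm high at y = +53, lamp 10 mm high at y = -55.
- key_switch (a joint): Turn of the switch's plug, rad: 0 unturned, grows clockwise seen from above, stop at 1.571. A spring turns it back (0.03 N m at 0, 0.11 N m at the stop). With the key's play and give the hand turns 0.2 to 0.3 rad farther than the plug. Two sprung sticky pins, 9 and 18 mm down, stick out 3 mm from the +x end of the slot: pushing the key past them takes about 8 to 18 N.
- lid_knob (a point): Centre of the lid's black knob, a cylinder 34 mm across and 26 mm high, its underside 12 mm above the lid's top plate; z up. 39 mm above the lid's lowest face. With the lid seated it is 29 mm above kettle_rim.
- lid: Round steel lid lying right way up on the counter; origin at the centre of its lowest face, z up. Plate 214 mm across, 4 mm thick; below it a round step 193 mm across, 10 mm deep, tapered to 186 mm at the bottom, drops into the kettle's mouth while the plate rests on the rim. 0.27 to 0.53 kg. Its turn about z does not matter.
- square_key_bow (a point): Centre of the square-headed key's head, a black plate 30 mm wide (along y), 30 mm high, 10 mm thick (along x), z up. The key stands upright in the wooden block. Its neck below the head is 8 mm high, 8 mm thick, 13 mm wide.
- square_key: The square-headed key, 35 g; origin 27 mm under its head's centre, at the centre of the underside of its round collar (21 mm across, 4 mm thick), which rests on the block, or on the switch's face when fully home. Below it the steel blade: 28 mm long, 10 mm wide (y), 4 mm thick (x), ending in a 90 degree point. Either way round fits.
- round_key_bow (a point): Centre of the head of the other key: a round black disc 32 mm across, 10 mm thick, in the block's other slot. It stays there.
- block_top (a point): Centre of the top of the fixed wooden key block, 55 mm (x) by 125 mm (y), 45 mm high. Two upright slots at y = +32 and -32 mm hold the keys (either key in either slot), heads 27 mm above this top at their centres, wide side along y. Slots 13.5 by 6.5 mm, 34 mm deep.
- bowl: White bowl, 120 mm across, 55 mm high, origin under its centre. Stays where it is.
- jar: Glass jar with a steel cap, 66 mm across, 95 mm high, origin under its centre. Stays where it is.
Not all that is in view belongs to the job. What is meant by the lid is not green, and is the larger of those in its own colour.

How it is judged:
By the outcome, as a careful person would: the job done as asked, in the order asked, and still so for the second after the job is handed in, while the arm keeps its last pose, push and grip.
It also fails if it takes over 67 s, if anything falls off the work surface, if the arm or the gripper's body presses on something with over 40 N, if the wrist force passes 120 N, or if a joint passes its speed limit or range.

## Robot

A 7-joint arm with a two-finger parallel gripper is mounted at the origin on the work surface. World frame = base frame: x ahead of the robot, y to its left, z up, the work surface at z = 0. Lengths are in m, angles in rad, forces in N, time in s.
With the tool pointing down it reaches from about 0.425 to 0.925 m from the base axis. Payload 6.8 kg.
Tool frame: the origin (TCP) lies at the very end of the fingers, on their centre line; the grasp point (between the pads) lies 19 mm behind it; z points along the fingers, y is the direction in which the jaws open and shut (so a half turn about z gives the same grasp; the last joint's range is limited). The gripper opens to 88 mm and grips with 3 to 60 N. Pads are 20 mm wide; open, the fingers measure 115 mm over their backs; the gripper's body (75 mm by 178 mm) begins 61 mm behind the grasp point.
Start: joints at [-1.386, 0.477, 0.022, 1.555, -0.011, 1.109, -0.083], TCP at [0.195, 0.646, 0.223] pointing down, gripper open.
Joint ranges: [-2.96, 2.96], [-0.34, 2.1], [-1.41, 1.46], [0.24, 2.44], [-1.37, 4.51], [0.17, 1.92], [-2.96, 2.96]. Speed limits (rad/s): [2.39, 2.39, 3.14, 3.14, 3.14, 3.14, 3.14].

## Interface

Orientations are given as a unit quaternion [w, x, y, z].
In Python, from station import * gives the robot as it stands.
- The arm moves only by the tool drive_tool, never from a script. Its argument "targets" is a list that holds one entry, the list of rows, each a list of 5 numbers: the gripper command: -1 is shut, 1 is fully open, values between are in proportion, then the shift along the world's x, y, z each as a share of 25 mm, from -1 to 1, then the turn about the world's z as a share of 0.08 rad, from -1 to 1. A call has 1 to 20 rows; each row shifts and turns the commanded pose from where the row before left it; what a row does not reach is not made up. A row lasts 1/10 s, in which the tool goes at most 50 mm and 8.59 degrees, less where a joint would pass 70% of its speed; a pose out of reach is approached as far as the arm can. A call with a number of a shift or a turn outside -1 to 1 is refused whole. A call with a gripper value outside its range is refused whole. The fingers move at their own pace and stop on an object; the grip force is fixed at half the most. Time passes only in rows, so rows that do not move let the fingers close. It gives the time, the measured TCP pose, the force and the opening at its end, in the units of the state.
- get_state(): the state, without advancing time (a new reading comes with each control period).
- snapshot(name): name is "scene" or "side" or "wrist"; returns the picture (480x640x3 uint8, red, green, blue); there is no depth.
- get_calibration(name): a dict with "vertical_fov" (degrees; the focal length in pixels is half the picture's height over the tangent of half this angle, whatever the lens; pixels are square), "cx", "cy" (the principal point, pixels), "R" (3x3) and "t" (3): a world point X has camera coordinates R X + t; the wrist camera has in their place "hand_eye" (4x4, takes a point from camera to tool coordinates, whose origin is the TCP and whose axes are the flange's). Camera axes: x right, y down, z forward; pixel columns grow to the right and rows downward; lengths in m; the calibration is good to about 2 mm. A picture is of the moment at which its call begins: read the wrist's pose just before it. get_calibration takes no time and is no camera call.
- hand_in(): hands the job in, once; it reports no verdict.
The state is a dict: "time": time; "joint_pos": joint angles; "qvel": joint speeds; "joint_torque": joint torques, N m; "tool_pos": TCP position; "eef_rot": TCP orientation; "wrist_force": force on the tool from outside, world axes, zero at the start; "wrist_torque": the same for the moment, N m; "grip_width": finger opening in m.
Only numpy, scipy, OpenCV 4.12 (cv2) and the standard library are available. Lean on these libraries where they do the work, as an engineer would, in place of code of your own. Each camera call takes 0.05 s, during which the arm holds its last target.

## Working session

There is one attempt and no reset: what is moved stays moved. The work goes in short steps, Python scripts to look and compute and a tool call to move; the robot and the scene stay as the last step left them, time stands still between calls to the robot, and variables do not carry over. Pictures are saved under pics/ and viewed, and the job is handed in when it is done.

Besides the shell and the picture viewer there is one more tool, called after "Request:" as name(argument=value, ...), one argument or row to a line, values as JSON. drive_tool: Moves the arm, as the interface text tells. Shift numbers are shares of 25 mm and turn numbers shares of 0.08 rad, none past 1 either way. Its arguments: {"type":"object","properties":{"targets":{"type":"array","items":{"type":"array","items":{"type":"array","items":{"type":"number"}}}}},"required":["targets"]}

```bash
mkdir -p pics; python3 - <<'E'
from station import *
import cv2
s=get_state()
print({k:(s[k]) for k in s})
for n in("scene","side","wrist"):
    c=get_calibration(n);print(n,c)
    cv2.imwrite(f"pics/{n}0.png",snapshot(n)[:,:,::-1])
E
```

```text
{'time': 0.0, 'joint_pos': array([-1.38605899,  0.47779002,  0.02234054,  1.55642497, -0.01148724,
        1.10928118, -0.0831164 ]), 'qvel': array([-2.43999383e-03, -1.03088992e-03, -1.08881401e-03,  2.52155796e-04,
        4.90500510e-05, -7.67273981e-04, -1.63760926e-03]), 'joint_torque': array([-5.27122174e-04, -5.82852602e+01,  1.53452341e+00, -2.72622800e+01,
       -5.43066161e-02,  1.67967612e-02,  1.39255158e-04]), 'tool_pos': array([0.1947005 , 0.64569698, 0.22169968]), 'eef_rot': array([-5.83343902e-05,  1.45890839e-01,  9.89300296e-01, -8.85715320e-04]), 'wrist_force': array([-0.09905693,  0.03496632,  0.3491121 ]), 'wrist_torque': array([-0.02318901, -0.01525463, -0.00586526]), 'grip_width': 0.08744856748857784}
scene {'vertical_fov': 42.34030847803625, 'cx': 305.3221681160343, 'cy': 231.08542290518358, 'R': array([[ 0.85457828,  0.51925422, -0.00842669],
       [ 0.29797202, -0.50355693, -0.81095197],
       [-0.42533355,  0.69051102, -0.58505205]]), 't': array([-0.31481723, -0.1321227 ,  2.39427693])}
side {'vertical_fov': 48.61402244390244, 'cx': 325.6984889821601, 'cy': 236.11609644892587, 'R': array([[-0.98159191, -0.19021187,  0.01722713],
       [-0.10931719,  0.48558099, -0.86732972],
       [ 0.15661124, -0.85324706, -0.4974358 ]]), 't': array([0.45007031, 0.22832292, 1.28693628])}
wrist {'vertical_fov': 63.64578736723722, 'cx': 327.7103242379946, 'cy': 238.9989555433099, 'hand_eye': array([[-1.00327606e-03, -9.51713410e-01, -3.06986284e-01,
         8.57314524e-02],
       [ 9.99998521e-01, -5.26074998e-04, -1.63721304e-03,
        -4.94542605e-04],
       [ 1.39665980e-03, -3.06987472e-01,  9.51712531e-01,
        -1.62335461e-01],
       [ 0.00000000e+00,  0.00000000e+00,  0.00000000e+00,
         1.00000000e+00]])}
```

View pics/scene0.png

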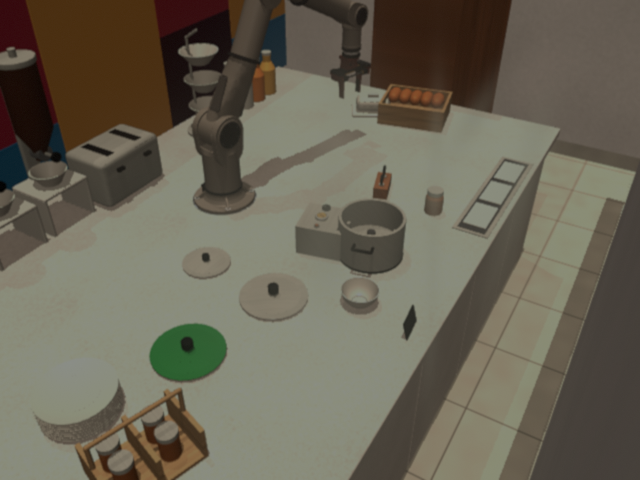

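View pics/side0.png

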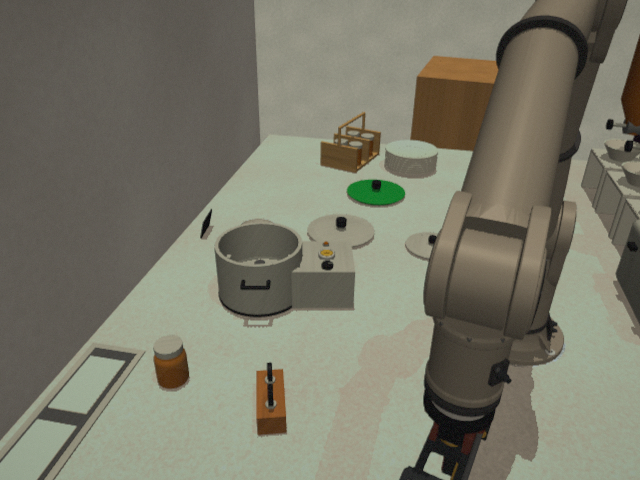

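View pics/wrist0.png

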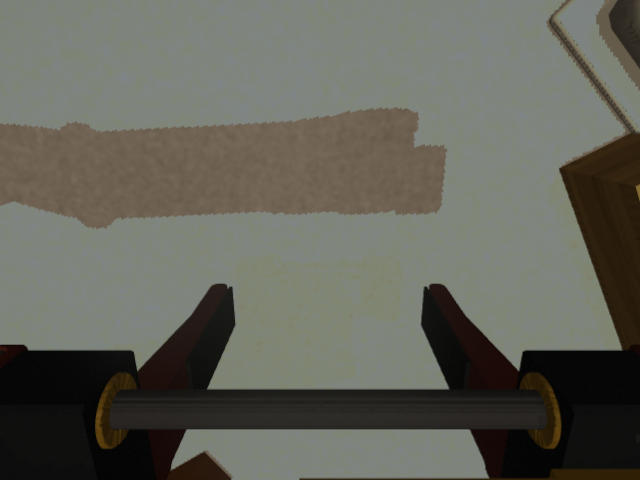

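Lid candidates in the scene picture: small grey (206,262), large grey (273,296) and green (188,350). The one that is not green and the larger of its colour is (273,296). I'll confirm it in an enlarged crop.

```bash
cat > h.py <<'E'
import numpy as np, cv2
from station import *
from scipy.spatial.transform import Rotation as Ro
def K(c):
    f=240/np.tan(np.radians(c["vertical_fov"]/2)); return f,c["cx"],c["cy"]
def cam(n,s=None):
    c=get_calibration(n); f,cx,cy=K(c)
    if n=="wrist":
        s=s or get_state(); q=s["eef_rot"]; T=np.eye(4)
        T[:3,:3]=Ro.from_quat([q[1],q[2],q[3],q[0]]).as_matrix(); T[:3,3]=s["tool_pos"]
        M=np.linalg.inv(T@c["hand_eye"]); return f,cx,cy,M[:3,:3],M[:3,3]
    return f,cx,cy,np.array(c["R"]),np.array(c["t"])
def ray(C,u,v):
    f,cx,cy,R,t=C; d=R.T@np.array([(u-cx)/f,(v-cy)/f,1]); return -R.T@t,d
def onz(C,u,v,z):
    o,d=ray(C,u,v); return o+d*(z-o[2])/d[2]
def proj(C,X):
    f,cx,cy,R,t=C; p=np.asarray(X)@R.T+t; return p[...,:2]/p[...,2:]*f+[cx,cy]
def crop(src,dst,x0,y0,x1,y1,k):
    im=cv2.imread(src)[y0:y1,x0:x1]; im=cv2.resize(im,None,fx=k,fy=k,interpolation=cv2.INTER_CUBIC)
    im=cv2.convertScaleAbs(im,alpha=1.3); cv2.imwrite(dst,im)
E
python3 - <<'E'
from h import *
crop("pics/scene0.png","pics/a.png",180,150,460,330,2.85)
crop("pics/side0.png","pics/b.png",200,200,400,320,4)
crop("pics/side0.png","pics/c.png",240,350,300,440,6)
E
```

```text
(no output)
```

View pics/a.png

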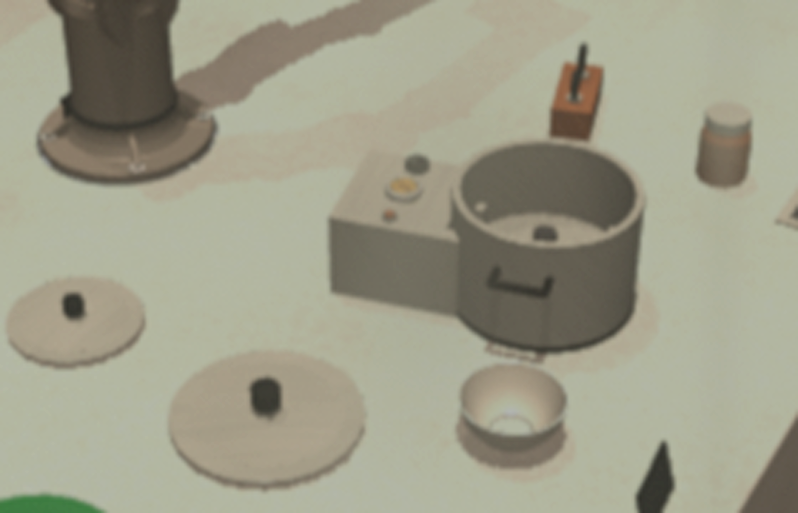

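View pics/b.png

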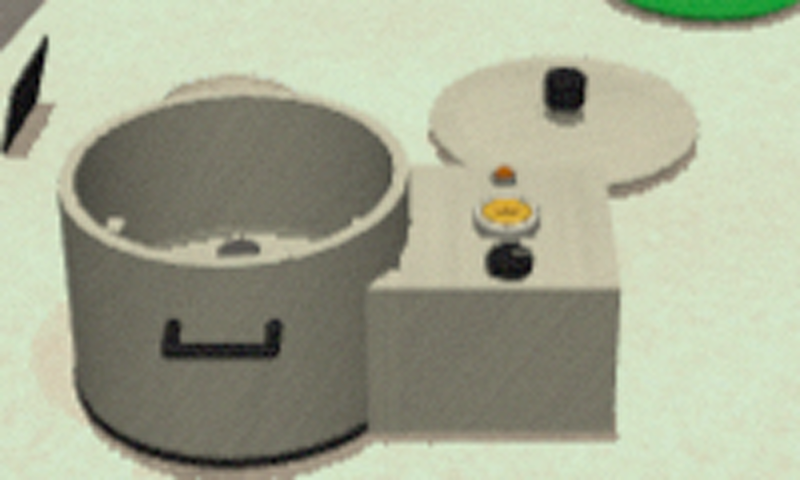

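View pics/c.png

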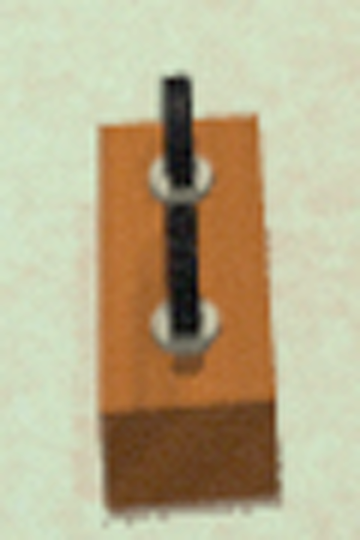

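```bash
python3 - <<'E'
from h import *
A=cam("scene");B=cam("side")
a=lambda u,v:(180+u/2.85,150+v/2.85)
b=lambda u,v:(200+u/4,200+v/4)
c=lambda u,v:(240+u/6,350+v/6)
def tri(p,q):
    o1,d1=ray(A,*p);o2,d2=ray(B,*q)
    s=np.linalg.lstsq(np.c_[d1,-d2],o2-o1,rcond=None)[0]
    x=o1+d1*s[0];y=o2+d2*s[1];return (x+y)/2,np.linalg.norm(x-y)
print("knob",tri(a(266,397),b(565,90)),onz(A,*a(266,397),.039),onz(B,*b(565,90),.039))
print("bezel",tri(a(403,187),b(507,212)),onz(A,*a(403,187),.12),onz(B,*b(507,212),.12))
# rim points outer z=.15
P=[onz(B,*b(u,v),.15) for u,v in[(60,190),(240,93),(410,165),(240,268),(120,122),(360,118)]]
P2=[onz(A,*a(u,v),.15) for u,v in[(453,190),(548,142),(643,195),(548,247),(480,158),(615,160)]]
for Q in(P,P2):
    Q=np.array(Q)[:,:2];s=np.linalg.lstsq(np.c_[2*Q,np.ones(len(Q))],(Q**2).sum(1),rcond=None)[0]
    print("rim",s[:2],np.sqrt(s[2]+s[0]**2+s[1]**2))
for n,p in dict(tl=(98,126),tr=(256,116),bl=(101,413),br=(272,403)).items(): print(n,onz(B,*c(*p),.045))
for p in [(178,110),(183,270)]:print("bow",onz(B,*c(*p),.075))
for p in[(183,182),(187,328)]:print("collar",onz(B,*c(*p),.047))
print("ledge front",onz(B,*b(605,190),.11),onz(B,*b(620,290),.11))
print("dial,lamp",onz(B,*b(510,255),.121),onz(B,*b(504,172),.12))
E
```

```text
knob (array([ 0.48569214, -0.38496792,  0.03523376]), np.float64(0.0038875046093758514)) [ 0.49036322 -0.38845648  0.039     ] [ 0.48307726 -0.37977309  0.039     ]
bezel (array([ 0.47186132, -0.06661519,  0.11629076]), np.float64(0.002334239432373935)) [ 0.47583576 -0.0713168   0.12      ] [ 0.46981375 -0.0615413   0.12      ]
rim [ 0.63448317 -0.01959802] 0.10714137359403665
rim [ 0.6458166  -0.03500215] 0.10593787252986057
tl [0.54561486 0.30340181 0.045     ]
tr [0.4940471  0.28755561 0.045     ]
bl [0.50758515 0.42152664 0.045     ]
br [0.45697317 0.40694337 0.045     ]
bow [0.51126719 0.3202205  0.075     ]
bow [0.49015966 0.38734954 0.075     ]
collar [0.50931839 0.32448407 0.047     ]
collar [0.49049206 0.3851054  0.047     ]
ledge front [ 0.41492158 -0.11861941  0.11      ] [ 0.3883189  -0.00354758  0.11      ]
dial,lamp [ 0.45822166 -0.01085987  0.121     ] [ 0.48117845 -0.11027615  0.12      ]
```

Request:
drive_tool(
  targets=[
    [[1,0.94,-0.9,0.3,-0.9],[1,0.94,-0.9,0.3,-0.95],[1,0.94,-0.9,0.2,-0.95],[1,0.94,-0.9,0.2,-0.95],[1,0.94,-0.9,0.2,-0.95],[1,0.94,-0.9,0.2,-0.95],[1,0.94,-0.9,0.2,-0.95],[1,0.94,-0.9,0.2,-0.95],[1,0.94,-0.9,0.2,-0.95],[1,0.94,-0.9,0.2,-0.95],[1,0.94,-0.9,0,-0.95],[1,0.94,-0.9,0,-0.95],[1,0.9,-0.9,0,-0.7],[1,0,0,0,0],[1,0,0,0,0]],
  ],
)

```text
time: 1.65
tool_pos: [0.5002, 0.3522, 0.2778]
eef_rot: [-0.0, 0.589, 0.808, 0.0]
wrist_force: [-0.9, 1.0, -0.1]
grip_width: 0.0877
```

```bash
python3 - <<'E'
from h import *
s=get_state();print(s["time"],s["tool_pos"],s["eef_rot"],s["joint_pos"])
np.savez("w1.npz",p=s["tool_pos"],q=s["eef_rot"])
cv2.imwrite("pics/w1.png",snapshot("wrist")[:,:,::-1])
E
```

```text
1.65 [0.50023517 0.35215582 0.27779691] [-7.12787010e-05  5.89434631e-01  8.07816074e-01  2.73287942e-05] [-0.98450677  0.3356932   0.35072758  1.66785742 -0.12394144  1.15991579
 -0.29211139]
```

View pics/w1.png

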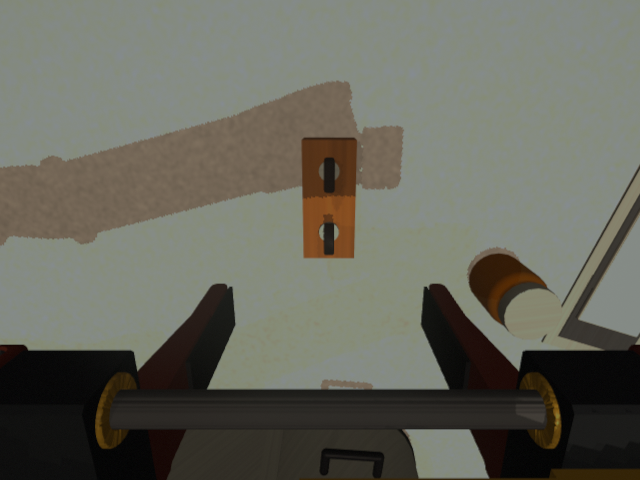

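```bash
python3 - <<'E'
from h import *
crop("pics/w1.png","pics/w1c.png",290,130,370,265,5)
im=cv2.imread("pics/w1c.png");cv2.imwrite("pics/w1c.png",cv2.convertScaleAbs(im[:600],alpha=1.6))
E
```

```text
(no output)
```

View pics/w1c.png

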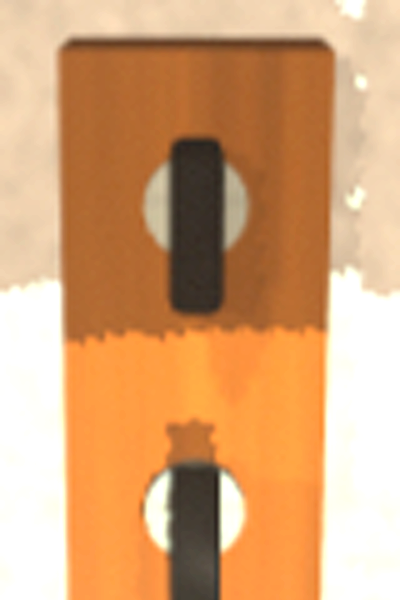

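Request:
drive_tool(
  targets=[
    [[1,-1,-0.32,-0.5,0],[1,-1,-0.32,-0.5,0],[1,-1,-0.32,-0.5,0],[1,-1,-0.32,-0.5,0],[1,-1,-0.32,-0.5,0],[1,-0.6,-0.32,-0.5,0],[1,0,0,0,0]],
  ],
)

```text
time: 2.4
tool_pos: [0.356, 0.3051, 0.2014]
eef_rot: [-0.001, 0.587, 0.81, -0.002]
wrist_force: [1.1, -0.6, 0.2]
grip_width: 0.0877
```

```bash
python3 - <<'E'
from h import *
s=get_state();print(s["time"],s["tool_pos"],s["eef_rot"])
im=snapshot("wrist")[:,:,::-1].copy()
cv2.imwrite("pics/w2.png",im)
C=cam("wrist",s);u,v=proj(C,np.array([.5,.353,.06]));print(u,v)
x0=int(np.clip(u-70,0,500));y0=int(np.clip(v-80,0,330))
crop("pics/w2.png","pics/w2c.png",x0,y0,x0+140,y0+150,4)
im=cv2.imread("pics/w2c.png");cv2.imwrite("pics/w2c.png",cv2.convertScaleAbs(im,alpha=1.6))
E
```

```text
2.4 [0.35600299 0.30505066 0.20143035] [-7.12141236e-04  5.86525251e-01  8.09928704e-01 -1.76556700e-03]
516.6118764985456 222.49879381379054
```

View pics/w2c.png

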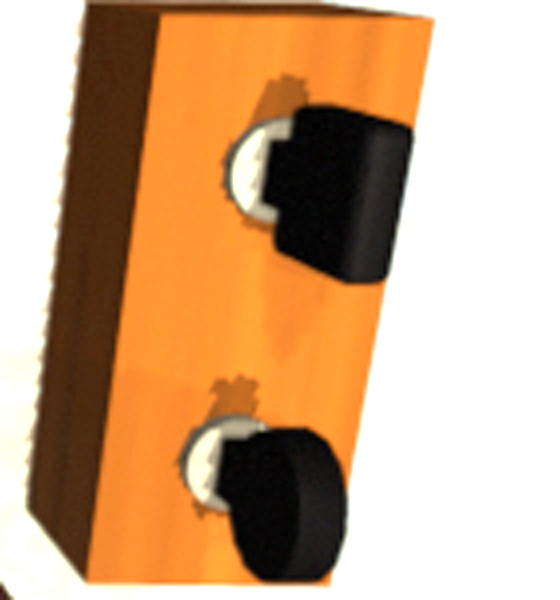

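The crop is clear. The key with the square head is the upper one in the wrist view (block +y, farther left of the robot), and the lower one is round. I'll refine the numbers from w1.

```bash
python3 - <<'E'
from h import *
z=np.load("w1.npz");C=cam("wrist",{"tool_pos":z["p"],"eef_rot":z["q"]})
w=lambda u,v:(290+u/5,130+v/5)
for z_ in(.087,):
    print("sq top",onz(C,*w(196.5,225),z_), "ends",onz(C,*w(197,138),z_),onz(C,*w(197,313),z_))
print("collar",onz(C,*w(196,207),.048),onz(C,*w(195,511),.048))
tl,tr=onz(C,*w(60,43),.045),onz(C,*w(332,43),.045);print(tl,tr)
d=(tr-tl)[:2];print(np.arctan2(d[1],d[0]),np.hypot(*d))
d=(onz(C,*w(196,207),.048)-onz(C,*w(195,511),.048))[:2];print("yaw from collars",np.arctan2(-d[0],d[1]),np.hypot(*d))
E
```

```text
sq top [0.49069752 0.38267558 0.087     ] ends [0.48602023 0.39755431 0.087     ] [0.4957388  0.36725859 0.087     ]
collar [0.49142317 0.38058129 0.048     ] [0.51078683 0.31949175 0.048     ]
[0.45602481 0.40276631 0.045     ] [0.50736311 0.4191591  0.045     ]
0.30907623373223936 0.05389196613391798
yaw from collars 0.30695354490948673 0.06408496186122739
```

Request:
drive_tool(
  targets=[
    [[1,0.5,-1,0.9,0.9],[1,0.5,-1,0.9,0.9],[1,0.5,-1,0.9,0.9],[1,0.5,-1,0.9,0.9],[1,0.5,-1,0.9,0.9],[1,0.5,-1,0.9,0.9],[1,0.5,-1,0.9,0.9],[1,0.5,-1,0.9,0.9],[1,0.5,-1,0,0.9],[1,0.5,-1,0,0.9],[1,0.5,-1,0,0.9],[1,0.5,-1,0,0.9],[1,0,-1,0,0.5],[1,0,-0.2,0,0],[1,0,0,0,0]],
  ],
)

```text
time: 3.95
tool_pos: [0.51, -0.0245, 0.3834]
eef_rot: [0.001, 0.177, 0.984, 0.0]
wrist_force: [0.2, 0.3, -0.8]
grip_width: 0.088
```

```bash
python3 - <<'E'
from h import *
s=get_state();print(s["time"],s["tool_pos"],s["eef_rot"],s["joint_pos"])
np.savez("w3.npz",p=s["tool_pos"],q=s["eef_rot"])
cv2.imwrite("pics/w3.png",snapshot("wrist")[:,:,::-1])
E
```

```text
3.95 [ 0.50997247 -0.02449925  0.38343175] [5.82425449e-04 1.76871761e-01 9.84233705e-01 2.34602031e-04] [-0.67385537  0.07132814  0.64983293  1.74862244 -0.04459206  1.33513377
  1.2002981 ]
```

View pics/w3.png

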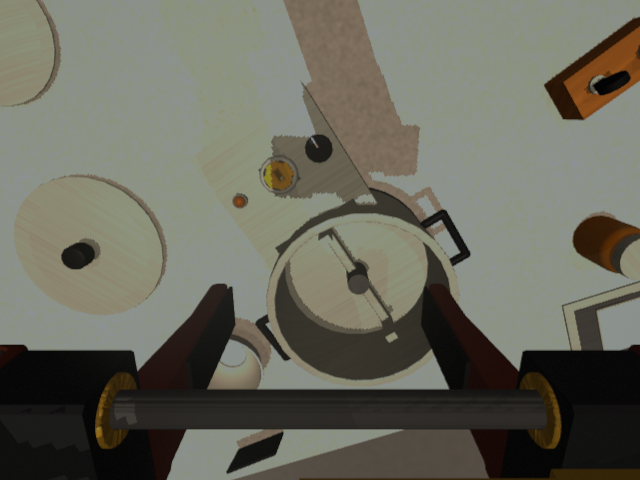

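```bash
python3 - <<'E'
from h import *
crop("pics/w3.png","pics/w3a.png",220,120,350,220,6)
crop("pics/w3.png","pics/w3b.png",250,195,470,395,3)
crop("pics/w3.png","pics/w3c.png",0,165,180,325,4)
E
```

```text
(no output)
```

View pics/w3a.png

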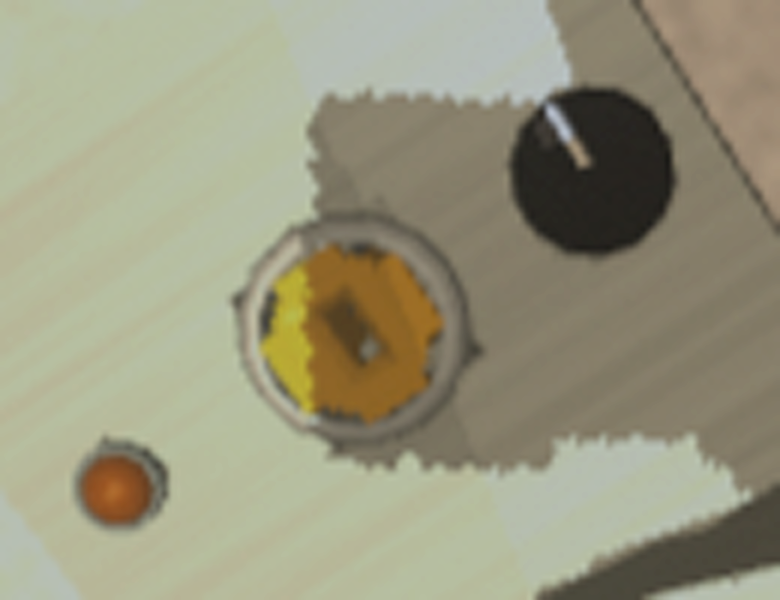

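View pics/w3b.png

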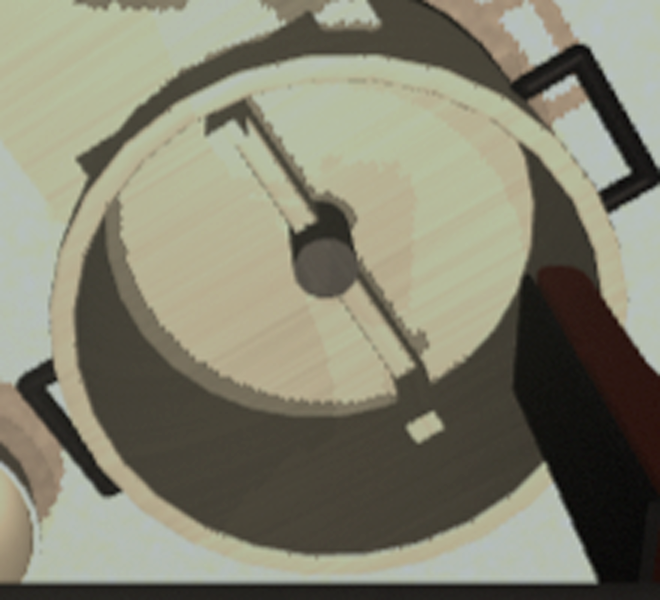

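View pics/w3c.png

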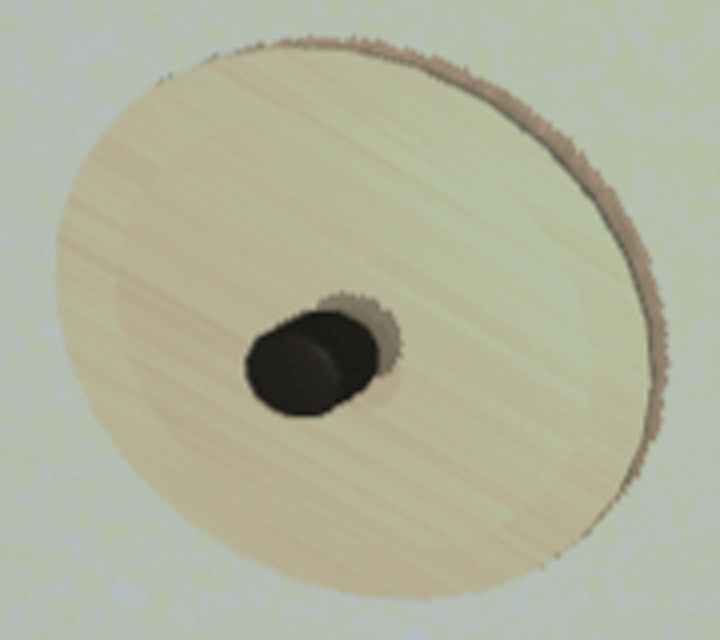

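```bash
python3 - <<'E'
from h import *
z=np.load("w3.npz");C=cam("wrist",{"tool_pos":z["p"],"eef_rot":z["q"]})
def circ(pts,z_):
    Q=np.array([onz(C,*p,z_)[:2] for p in pts]);s=np.linalg.lstsq(np.c_[2*Q,np.ones(len(Q))],(Q**2).sum(1),rcond=None)[0]
    return s[:2],np.sqrt(s[2]+s[0]**2+s[1]**2)
a=lambda u,v:(220+u/6,120+v/6)
b=lambda u,v:(250+u/3,195+v/3)
c=lambda u,v:(u/4,165+v/4)
k,r=circ([b(*p) for p in[(350,55),(50,300),(628,290),(340,572),(150,120),(100,450)]],.15);print("outer",k,r)
k2,r=circ([b(*p) for p in[(340,80),(76,310),(340,553),(120,180),(110,430),(180,515)]],.15);print("inner",k2,r)
L=onz(C,*a(354,327),.12);print("bezel",L,"slot",onz(C,*a(350,325),.12))
for kk in(k,k2):
    d=kk-L[:2];print(np.hypot(*d),np.arctan2(d[1],d[0]))
D=onz(C,*a(593,170),.121);M=onz(C,*a(116,490),.12);d=D-M;print("dial-lamp",np.hypot(d[0],d[1]),np.arctan2(-d[0],d[1]),D,M)
print("ledge edge dirs")
print("lid",circ([c(*p) for p in[(55,270),(652,370),(330,44),(400,598),(160,85),(580,170),(130,460),(590,530)]],.014))
print("knob top",onz(C,*c(293,373),.052))
E
```

```text
outer [ 0.63781168 -0.02990278] 0.10876169979878499
inner [ 0.63807536 -0.03091138] 0.09997392267504093
bezel [ 0.46991755 -0.06774548  0.12      ] slot [ 0.46932524 -0.06829056  0.12      ]
0.17210609229597384 0.22169156664250486
0.17214470039695068 0.21563906507999697
dial-lamp 0.10707122050479714 0.22199302760877548 [ 0.45888307 -0.01673347  0.121     ] [ 0.48245738 -0.12117723  0.12      ]
ledge edge dirs
lid (array([ 0.48390871, -0.38603054]), np.float64(0.10698978212105689))
knob top [ 0.48367373 -0.386354    0.052     ]
```

Request:
drive_tool(
  targets=[
    [[1,-0.07,-0.965,0,0],[1,-0.07,-0.965,0,0],[1,-0.07,-0.965,-0.3,0],[1,-0.07,-0.965,-0.5,0],[1,-0.07,-0.965,-0.7,0],[1,-0.07,-0.965,-0.9,0],[1,-0.07,-0.965,-0.9,0],[1,-0.07,-0.965,-0.9,0],[1,-0.07,-0.965,-0.9,0],[1,-0.07,-0.965,-0.9,0],[1,-0.07,-0.965,-0.9,0],[1,-0.07,-0.965,-0.9,0],[1,-0.07,-0.965,-0.9,0],[1,-0.07,-0.965,-0.9,0],[1,-0.07,-0.965,-0.3,0],[1,0,0,0,0],[1,0,0,0,0]],
  ],
)

```text
time: 5.7
tool_pos: [0.4842, -0.3848, 0.1348]
eef_rot: [-0.0, 0.175, 0.985, 0.001]
wrist_force: [-0.3, 0.2, 0.2]
grip_width: 0.088
```

```bash
python3 - <<'E'
from h import *
s=get_state();print(s["time"],s["tool_pos"],s["eef_rot"],s["joint_pos"])
np.savez("w4.npz",p=s["tool_pos"],q=s["eef_rot"])
cv2.imwrite("pics/w4.png",snapshot("wrist")[:,:,::-1])
E
```

```text
5.7 [ 0.48422262 -0.38479245  0.13483103] [-1.02973284e-04  1.75104889e-01  9.84549625e-01  5.50481026e-04] [ 0.08145897  0.56391636  0.68201056  1.8099254  -0.43697119  0.92406931
  2.17629612]
```

View pics/w4.png

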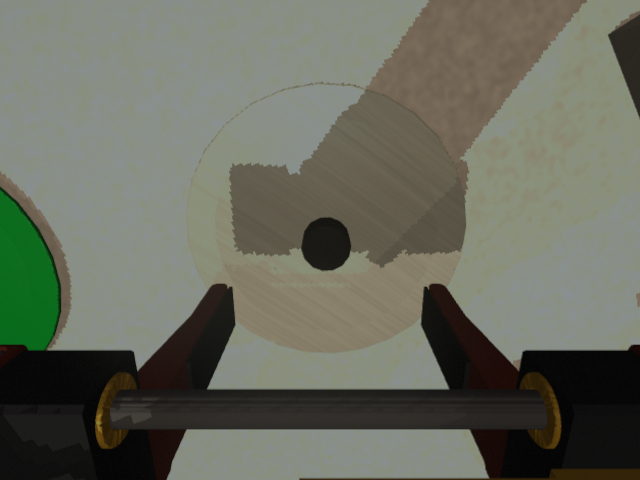

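```bash
python3 - <<'E'
from h import *
z=np.load("w4.npz");C=cam("wrist",{"tool_pos":z["p"],"eef_rot":z["q"]})
t=np.linspace(0,2*np.pi,8,endpoint=False)
k=np.array([.4838,-.3862])
im=cv2.imread("pics/w4.png");im=cv2.convertScaleAbs(im,alpha=2)
t=np.linspace(0,2*np.pi,60)
for zz,r in((.052,.017),(.026,.017),(.014,.107)):
    p=proj(C,np.c_[k[0]+r*np.cos(t),k[1]+r*np.sin(t),0*t+zz]);cv2.polylines(im,[np.round(p).astype(int)],True,(0,0,255),1)
cv2.imwrite("pics/w4o.png",cv2.resize(im[60:380,160:500],None,fx=2.2,fy=1.8 if 0 else 1.8))
E
```

```text
(no output)
```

View pics/w4o.png

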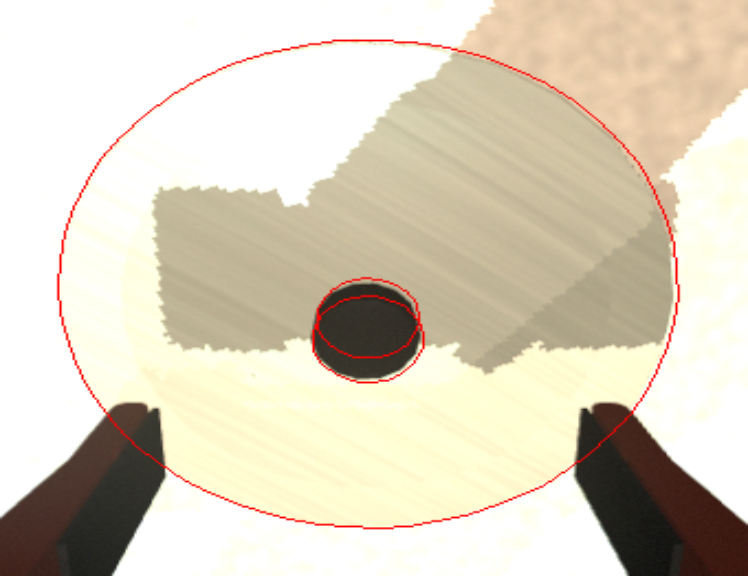

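Request:
drive_tool(
  targets=[
    [[1,0,-0.06,-0.9,0],[1,0,0,-0.9,0],[1,0,0,-0.9,0],[1,0,0,-0.9,0],[1,0,0,-0.5,0],[1,0,0,-0.4,0],[1,0,0,0,0],[1,0,0,0,0],[-1,0,0,0,0],[-1,0,0,0,0],[-1,0,0,0,0],[-1,0,0,0,0],[-1,0,0,0,0],[-1,0,0,0,0],[-1,0,0,0,0]],
  ],
)

```text
time: 7.25
tool_pos: [0.4831, -0.3874, 0.0226]
eef_rot: [-0.0, 0.176, 0.984, 0.0]
wrist_force: [0.7, 2.0, 1.0]
grip_width: 0.0355
```

Request:
drive_tool(
  targets=[
    [[-1,0,0,0,0],[-1,0,0,0,0],[-1,0,0,0.2,0],[-1,0,0,0.4,0],[-1,0,0,0.6,0],[-1,0,0,0.9,0],[-1,0,0,0.9,0],[-1,0,0,0.9,0],[-1,0,0,0.9,0],[-1,0,0,0.9,0],[-1,0,0,0.9,0],[-1,0,0,0.9,0],[-1,0,0,0.9,0],[-1,0,0,0.4,0],[-1,0,0,0,0],[-1,0,0,0,0]],
  ],
)

```text
time: 8.85
tool_pos: [0.4827, -0.3871, 0.2421]
eef_rot: [-0.0, 0.175, 0.984, 0.0]
wrist_force: [0.0, 0.6, -3.8]
grip_width: 0.0333
```

```bash
python3 - <<'E'
from h import *
s=get_state();print(s["time"],s["tool_pos"],s["eef_rot"],s["grip_width"],s["wrist_force"])
np.savez("w5.npz",p=s["tool_pos"],q=s["eef_rot"])
C=cam("wrist",s)
im=snapshot("wrist")[:,:,::-1].copy()
cv2.imwrite("pics/w5.png",im)
cv2.imwrite("pics/s5.png",snapshot("side")[:,:,::-1])
im=cv2.convertScaleAbs(im,alpha=1.5)
t=np.linspace(0,2*np.pi,60);k=s["tool_pos"]
for zz,r in((-.0226+.052,.017),(-.0226+.014,.107)):
    p=proj(C,np.c_[k[0]+r*np.cos(t),k[1]+r*np.sin(t),0*t+zz+k[2]]);cv2.polylines(im,[np.round(p).astype(int)],True,(0,0,255),1)
cv2.imwrite("pics/w5o.png",im)
E
```

```text
8.85 [ 0.48271536 -0.38713948  0.24213056] [-3.09486212e-04  1.75485336e-01  9.84481945e-01  3.16722736e-04] 0.033250967688107085 [ 0.04875534  0.60158471 -3.78474769]
```

View pics/w5o.png

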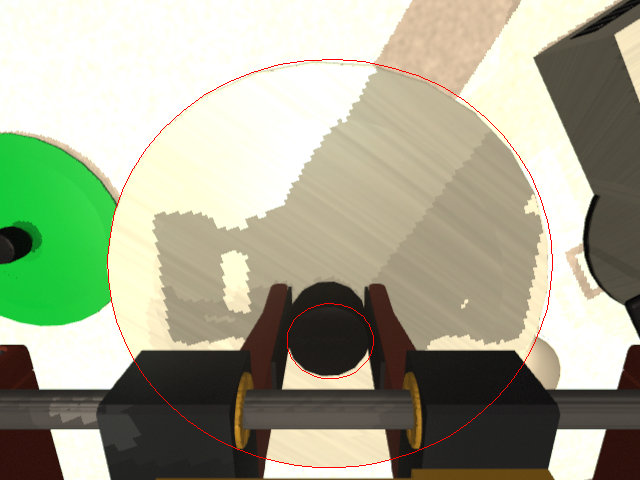

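View pics/s5.png

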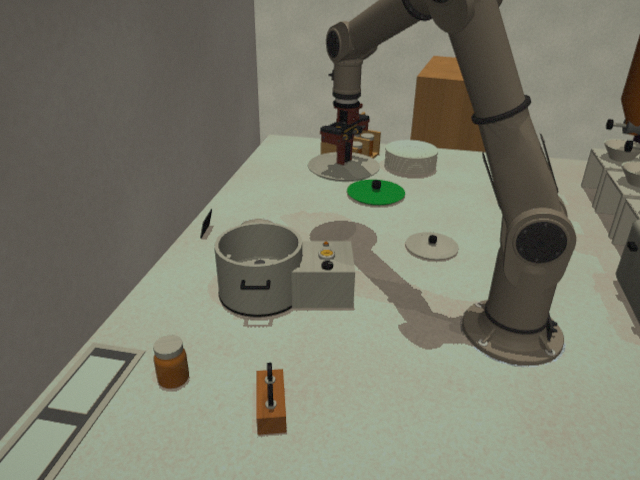

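Request:
drive_tool(
  targets=[
    [[-1,0.1,0.25,0,0],[-1,0.25,0.5,0,0],[-1,0.35,0.8,0,0],[-1,0.4,0.92,0,0],[-1,0.4,0.92,0,0],[-1,0.4,0.92,0,0],[-1,0.4,0.92,0,0],[-1,0.4,0.92,0,0],[-1,0.4,0.92,0,0],[-1,0.4,0.92,0,0],[-1,0.4,0.92,0,0],[-1,0.4,0.92,0,0],[-1,0.4,0.92,0,0],[-1,0.4,0.92,0,0],[-1,0.4,0.92,0,0],[-1,0.4,0.92,0,0],[-1,0.2,0.5,0,0],[-1,0.1,0.23,0,0],[-1,0,0,0,0],[-1,0,0,0,0]],
  ],
)

```text
time: 10.95
tool_pos: [0.6375, -0.033, 0.2427]
eef_rot: [-0.0, 0.176, 0.984, -0.0]
wrist_force: [0.4, 0.3, -4.3]
grip_width: 0.0336
```

Request:
drive_tool(
  targets=[
    [[-1,0,0.08,-0.5,0],[-1,0,0,-0.8,0],[-1,0,0,-0.7,0],[-1,0,0,-0.4,0],[-1,0,0,0,0]],
  ],
)

```text
time: 11.45
tool_pos: [0.6367, -0.0301, 0.1808]
eef_rot: [-0.002, 0.176, 0.984, -0.0]
wrist_force: [-0.7, -0.0, -2.8]
grip_width: 0.0337
```

```bash
python3 - <<'E'
from h import *
cv2.imwrite("pics/s6.png",snapshot("side")[:,:,::-1])
s=get_state();print(s["tool_pos"])
crop("pics/s6.png","pics/s6c.png",190,180,370,320,4)
E
```

```text
[ 0.63754402 -0.03009503  0.18201994]
```

View pics/s6c.png

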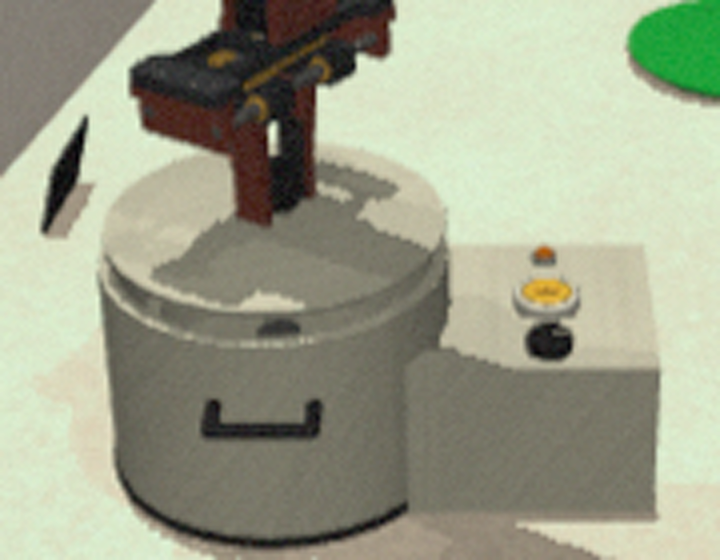

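Request:
drive_tool(
  targets=[
    [[-1,0,0,-0.2,0],[-1,0,0,-0.2,0],[-1,0,0,-0.12,0],[-1,0,0,-0.1,0],[-1,0,0,-0.08,0],[-1,0,0,-0.06,0],[-1,0,0,0,0],[-1,0,0,0,0]],
  ],
)

```text
time: 12.3
tool_pos: [0.6382, -0.0296, 0.1637]
eef_rot: [0.0, 0.175, 0.984, 0.0]
wrist_force: [-0.3, -0.3, -3.3]
grip_width: 0.0334
```

Request:
drive_tool(
  targets=[
    [[-1,0,0,-0.04,0],[-1,0,0,-0.04,0],[-1,0,0,-0.04,0],[-1,0,0,0,0]],
  ],
)

```text
time: 12.7
tool_pos: [0.6383, -0.0296, 0.1626]
eef_rot: [0.0, 0.176, 0.984, 0.001]
wrist_force: [-5.6, 0.8, 11.2]
grip_width: 0.0338
```

Request:
drive_tool(
  targets=[
    [[-0.1,0,0,0,0],[0,0,0,0,0],[0.3,0,0,0,0],[0.3,0,0,0,0],[0.3,0,0,0.3,0],[0.3,0,0,0.8,0],[0.3,0,0,1,0],[0.3,0,0,1,0],[0.3,0,0,0,0]],
  ],
)

```text
time: 13.6
tool_pos: [0.6402, -0.0303, 0.2422]
eef_rot: [0.003, 0.176, 0.984, 0.001]
wrist_force: [-0.2, -0.1, 0.4]
grip_width: 0.0572
```

```bash
python3 - <<'E'
from h import *
s=get_state();print(s["time"],s["tool_pos"],s["eef_rot"],s["grip_width"])
C=cam("wrist",s)
im=snapshot("wrist")[:,:,::-1].copy()
cv2.imwrite("pics/w7.png",im)
cv2.imwrite("pics/s7.png",snapshot("side")[:,:,::-1])
crop("pics/s7.png","pics/s7c.png",190,180,370,320,4)
cv2.imwrite("pics/w7o.png",cv2.convertScaleAbs(im,alpha=1.5))
E
```

```text
13.6 [ 0.64016121 -0.03030144  0.24219652] [3.09032927e-03 1.75723006e-01 9.84434574e-01 6.67094978e-04] 0.057216861099203466
```

View pics/s7c.png

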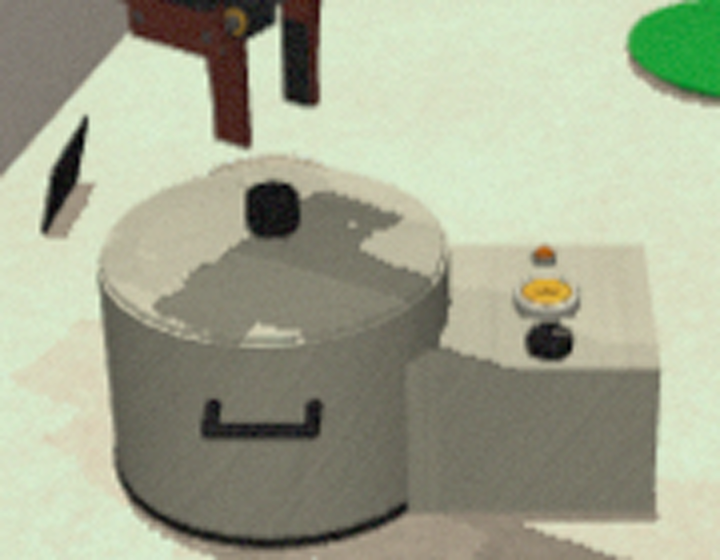

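View pics/w7o.png

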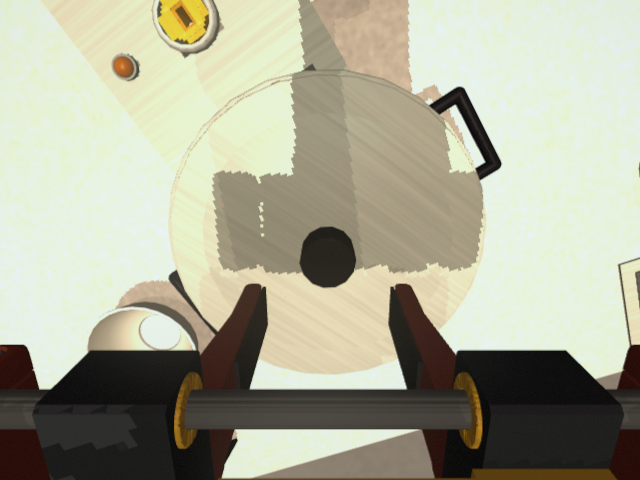

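Request:
drive_tool(
  targets=[
    [[1,-0.85,-0.19,0,0.9],[1,-0.85,-0.19,0,0.9],[1,-0.85,-0.19,0,0.9],[1,-0.85,-0.19,0,0.9],[1,-0.85,-0.19,0,0.9],[1,-0.85,-0.19,0,0.9],[1,-0.85,-0.19,0,0.9],[1,-0.85,-0.19,0,0.86],[1,0,0,0,0],[1,0,0,0,0],[1,0,0,0,0]],
  ],
)

```text
time: 14.8
tool_pos: [0.4689, -0.0671, 0.238]
eef_rot: [-0.0, -0.11, 0.994, -0.0]
wrist_force: [-0.2, 0.5, 0.1]
grip_width: 0.0877
```

```bash
python3 - <<'E'
from h import *
s=get_state();print(s["time"],s["tool_pos"],s["eef_rot"],s["joint_pos"])
np.savez("w8.npz",p=s["tool_pos"],q=s["eef_rot"])
im=snapshot("wrist")[:,:,::-1].copy()
cv2.imwrite("pics/w8.png",im)
print(proj(cam("wrist",s),np.array([[.4698,-.068,.12]])))
crop("pics/w8.png","pics/w8c.png",260,190,400,290,5.5)
E
```

```text
14.8 [ 0.46885384 -0.06711056  0.23796204] [-1.52479195e-05 -1.09604776e-01  9.93975231e-01 -1.80585724e-04] [-0.5776328   0.12895879  0.65230157  2.03556711 -0.09216561  1.00522523
  1.9105866 ]
[[326.96654701 234.49513359]]
```

View pics/w8.png

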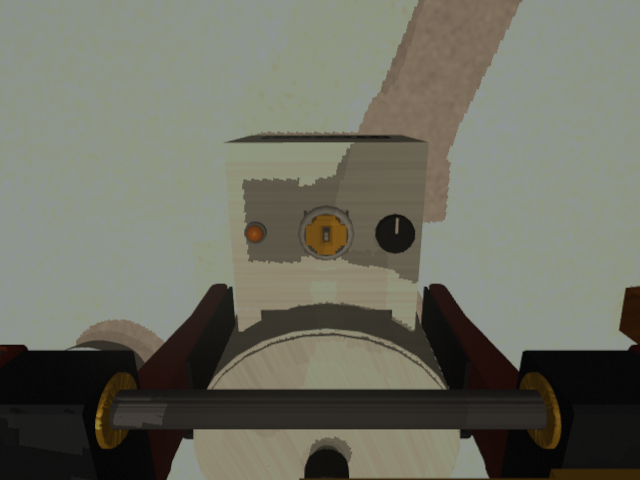

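View pics/w8c.png

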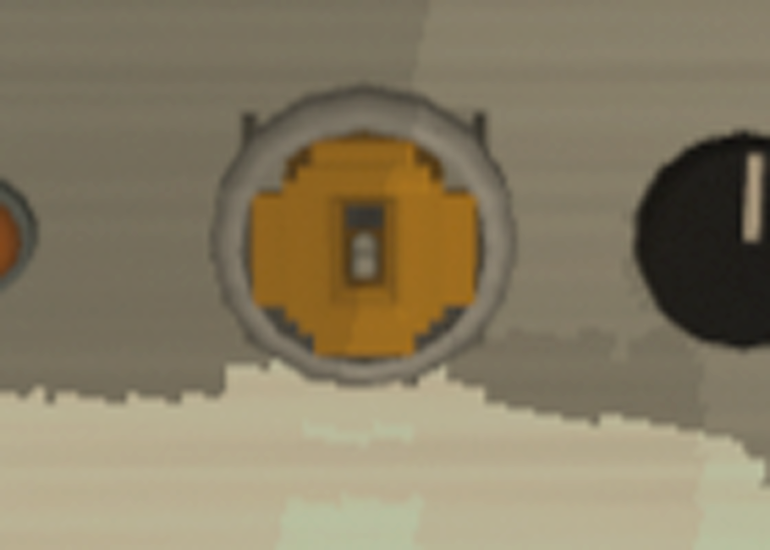

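```bash
python3 - <<'E'
from h import *
z=np.load("w8.npz");C=cam("wrist",{"tool_pos":z["p"],"eef_rot":z["q"]})
w=lambda u,v:(260+u/5.5,190+v/5.5)
print(onz(C,*w(363.5,250),.12))
a,b=onz(C,227,142.5,.11),onz(C,426,142.5,.11);d=b-a;print(np.hypot(*d[:2]),np.arctan2(-d[0],d[1]))
d=onz(C,394.8,233.5,.121)-onz(C,255,232.5,.12);print(np.hypot(*d[:2]),np.arctan2(-d[0],d[1]))
E
```

```text
[ 0.47068874 -0.06848391  0.12      ]
0.14526074036392936 0.2187873630221168
0.10573229553653844 0.21468445052383678
```

Request:
drive_tool(
  targets=[
    [[1,0.035,0.9,0,-0.93],[1,0.035,0.9,0,-0.93],[1,0.035,0.9,0,-0.93],[1,0.035,0.9,0,-0.93],[1,0.035,0.9,0,-0.93],[1,0.035,0.9,0,-0.93],[1,0.035,0.9,0,-0.93],[1,0.035,0.9,0,-0.93],[1,0.035,0.9,0,-0.93],[1,0.035,0.9,0,-0.93],[1,0.035,0.9,-0.1,-0.93],[1,0.035,0.9,-0.2,-0.93],[1,0.035,0.9,-0.3,-0.93],[1,0.035,0.9,-0.3,-0.93],[1,0.035,0.9,-0.3,-0.93],[1,0.035,0.9,-0.3,-0.93],[1,0.035,0.9,-0.3,-0.93],[1,0.035,0.9,0,-0.93],[1,0.035,0.9,0,-0.93],[1,0.035,0.9,0,-0.86]],
  ],
)

```text
time: 16.85
tool_pos: [0.4857, 0.3841, 0.1923]
eef_rot: [0.0, 0.591, 0.807, -0.0]
wrist_force: [-0.1, 0.2, 0.6]
grip_width: 0.088
```

Request:
drive_tool(
  targets=[
    [[0.2,0,0,0,0],[0.2,0,0,0,0],[0.2,0,0,0,0]],
  ],
)

```text
time: 17.15
tool_pos: [0.486, 0.3811, 0.1929]
eef_rot: [0.0, 0.59, 0.807, -0.0]
wrist_force: [-0.2, -0.3, 0.2]
grip_width: 0.067
```

```bash
python3 - <<'E'
from h import *
s=get_state();print(s["time"],s["tool_pos"],s["eef_rot"],s["joint_pos"],s["grip_width"])
np.savez("w9.npz",p=s["tool_pos"],q=s["eef_rot"])
im=snapshot("wrist")[:,:,::-1].copy()
cv2.imwrite("pics/w9.png",im)
q=s["eef_rot"];print("jaw",np.arctan2(q[2]**2-q[1]**2,2*q[1]*q[2]))
print(proj(cam("wrist",s),np.array([[.491,.3818,.087]])))
crop("pics/w9.png","pics/w9c.png",260,140,400,290,4)
E
```

```text
17.15 [0.48595299 0.38107513 0.19289968] [ 2.66066786e-04  5.90308279e-01  8.07177718e-01 -4.43427291e-04] [-1.2158925   0.46685     0.61223064  1.76043046 -0.30895075  1.01269914
 -0.180242  ] 0.06696105662933767
jaw 0.30791471319351016
[[336.38537    237.49726456]]
```

View pics/w9c.png

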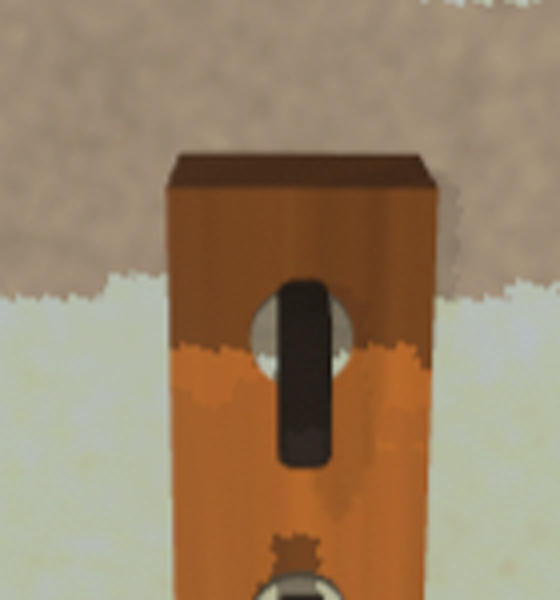

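```bash
python3 - <<'E'
from h import *
z=np.load("w9.npz");C=cam("wrist",{"tool_pos":z["p"],"eef_rot":z["q"]})
w=lambda u,v:(260+u/4,140+v/4)
print("ends",onz(C,*w(304.5,281),.087),onz(C,*w(304.5,467),.087),onz(C,*w(304.5,374),.087))
print("collar",onz(C,*w(302,342),.049))
im=cv2.convertScaleAbs(cv2.imread("pics/w9.png"),alpha=2)
c,s=np.cos(.308),np.sin(.308);R=np.array([[c,-s],[s,c]])
def box(o,hx,hy,z):
    P=np.array([[-hx,-hy],[hx,-hy],[hx,hy],[-hx,hy]])@R.T+o
    cv2.polylines(im,[np.round(proj(C,np.c_[P,np.full(4,z)])*16).astype(int)],True,(0,0,255),1,shift=4)
o=np.array([.491,.3818])
box(o,.005,.015,.087);box(o,.005,.015,.057)
t=np.linspace(0,6.28,50)
cv2.polylines(im,[np.round(proj(C,np.c_[o[0]+.0105*np.cos(t),o[1]+.0105*np.sin(t),0*t+.049])*16).astype(int)],True,(0,255,255),1,shift=4)
bo=o+R@[0,-.032];box(bo,.0275,.0625,.045)
cv2.imwrite("pics/w9o.png",cv2.resize(im[140:290,260:400],None,fx=4,fy=4))
E
```

```text
ends [0.48453683 0.40111329 0.087     ] [0.49543424 0.36751365 0.087     ] [0.48987976 0.38463961 0.087     ]
collar [0.4916207 0.3801105 0.049    ]
```

View pics/w9o.png

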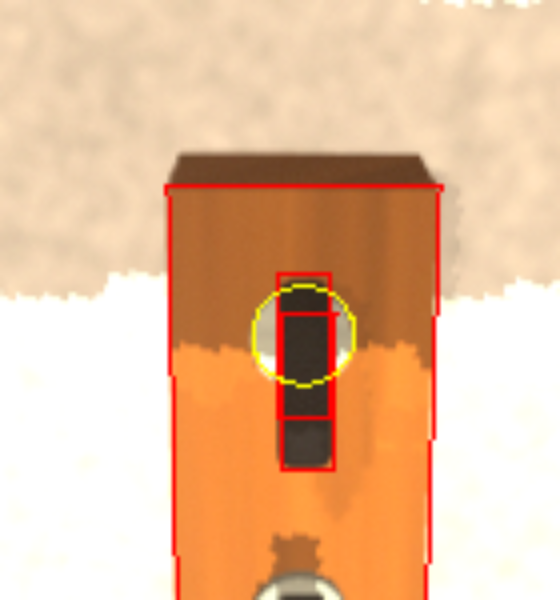

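Request:
drive_tool(
  targets=[
    [[0,0.2,0,-0.5,0],[0,0,0,-0.9,0],[0,0,0,-0.9,0],[0,0,0,-0.9,0],[0,0,0,-0.9,0],[0,0,0,-0.8,0],[0,0,0,-0.4,0],[0,0,0,-0.25,0],[0,0,0,0,0],[0,0,0,0,0]],
  ],
)

```text
time: 18.2
tool_pos: [0.4912, 0.3825, 0.0551]
eef_rot: [0.0, 0.59, 0.807, 0.001]
wrist_force: [-0.7, 0.7, -0.6]
grip_width: 0.044
```

Request:
drive_tool(
  targets=[
    [[-0.5,0,-0.06,-0.04,0],[-1,0,0,0,0],[-1,0,0,0,0],[-1,0,0,0,0],[-1,0,0,0,0],[-1,0,0,0,0],[-1,0,0,0,0],[-1,0,0,0,0]],
  ],
)

```text
time: 19.0
tool_pos: [0.4908, 0.3811, 0.0535]
eef_rot: [0.0, 0.59, 0.807, 0.0]
wrist_force: [1.9, -0.3, 0.9]
grip_width: 0.0098
```

Request:
drive_tool(
  targets=[
    [[-1,0,0,0.3,0],[-1,0,0,0.4,0],[-1,0,0,0.5,0],[-1,0,0,0.6,0],[-1,0,0,0.7,0],[-1,0,0,0.9,0],[-1,0,0,0.9,0],[-1,0,0,0.9,0],[-1,0,0,0.9,0],[-1,0,0,0.5,0],[-1,0,0,0,0]],
  ],
)

```text
time: 20.1
tool_pos: [0.4911, 0.3814, 0.2207]
eef_rot: [-0.0, 0.59, 0.807, 0.002]
wrist_force: [-0.2, -0.2, -0.0]
grip_width: 0.0099
```

```bash
python3 - <<'E'
from h import *
s=get_state();print(s["time"],s["tool_pos"],s["eef_rot"],s["grip_width"])
np.savez("w10.npz",p=s["tool_pos"],q=s["eef_rot"])
im=snapshot("wrist")[:,:,::-1].copy()
cv2.imwrite("pics/w10.png",im)
cv2.imwrite("pics/s10.png",snapshot("side")[:,:,::-1])
crop("pics/w10.png","pics/w10c.png",250,150,410,340,3.1)
crop("pics/s10.png","pics/s10c.png",220,300,360,440,4)
E
```

```text
20.1 [0.49108751 0.38137133 0.22068364] [-5.71216053e-05  5.90085565e-01  8.07339154e-01  1.58558455e-03] 0.00989977760225906
```

View pics/w10c.png

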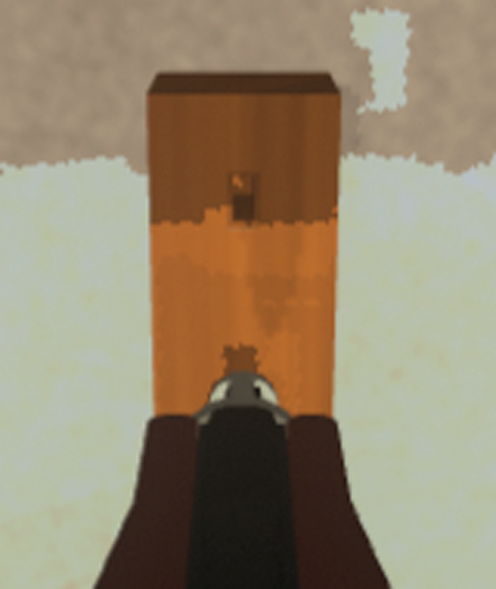

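View pics/s10c.png

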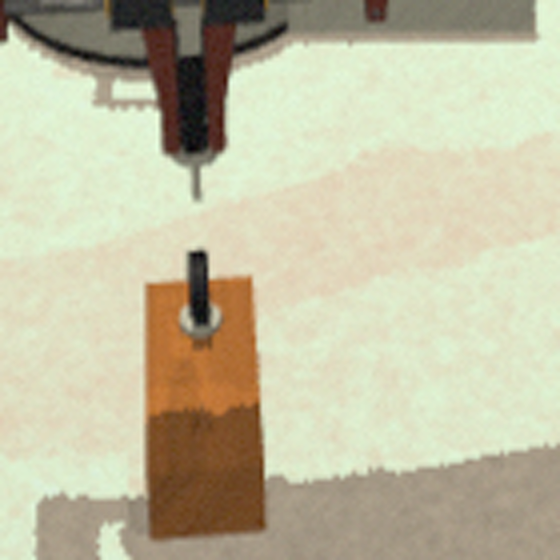

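```bash
python3 - <<'E'
from h import *
z=np.load("w10.npz");C=cam("wrist",{"tool_pos":z["p"],"eef_rot":z["q"]})
p=z["p"]
im=cv2.convertScaleAbs(cv2.imread("pics/w10.png"),alpha=2)
im=cv2.resize(im[240:340,270:390],None,fx=6,fy=6,interpolation=cv2.INTER_CUBIC)
t=np.linspace(0,6.28,50)
for h,col in((-.004,(0,255,255)),(-.008,(0,0,255))):
    P=proj(C,np.c_[p[0]+.0105*np.cos(t),p[1]+.0105*np.sin(t),0*t+p[2]+h])
    cv2.polylines(im,[np.round((P+.5-[270,240])*6).astype(int)],True,col,1)
cv2.imwrite("pics/w10o.png",im)
print(proj(C,p))
E
```

```text
[330.3843813  304.95031303]
```

View pics/w10o.png

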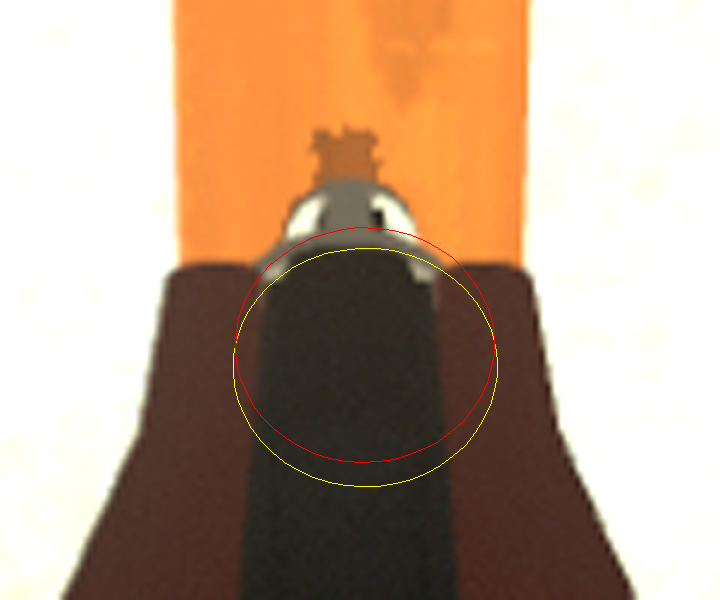

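Request:
drive_tool(
  targets=[
    [[-1,-0.04,-0.6,0,0.926],[-1,-0.04,-0.92,0,0.926],[-1,-0.04,-0.92,0,0.926],[-1,-0.04,-0.92,0,0.926],[-1,-0.04,-0.92,0,0.926],[-1,-0.04,-0.92,0,0.926],[-1,-0.04,-0.92,0,0.926],[-1,-0.04,-0.92,0,0.926],[-1,-0.04,-0.92,0,0.926],[-1,-0.04,-0.92,0,0.926],[-1,-0.04,-0.92,0,0.926],[-1,-0.04,-0.92,0,0.926],[-1,-0.04,-0.92,0,0.926],[-1,-0.04,-0.92,0,0.926],[-1,-0.04,-0.92,0,0.926],[-1,-0.04,-0.92,0,0.926],[-1,-0.04,-0.92,0,0.926],[-1,-0.04,-0.92,0,0.926],[-1,-0.04,-0.8,0,0.926],[-1,-0.04,0,0,0.926]],
  ],
)

```text
time: 22.2
tool_pos: [0.4692, -0.048, 0.2174]
eef_rot: [-0.001, -0.109, 0.994, -0.0]
wrist_force: [0.1, 0.4, -0.5]
grip_width: 0.0099
```

Request:
drive_tool(
  targets=[
    [[-1,0,0,-0.6,0],[-1,0,0,-0.6,0],[-1,0,0,0,0],[-1,0,0,0,0],[-1,0,0,0,0]],
  ],
)

```text
time: 22.7
tool_pos: [0.4707, -0.0451, 0.1887]
eef_rot: [0.0, -0.109, 0.994, -0.0]
wrist_force: [-0.2, -0.3, 0.2]
grip_width: 0.0101
```

Request:
drive_tool(
  targets=[
    [[-1,0,-0.45,-0.3,0],[-1,0,-0.44,-0.4,0],[-1,0,0,0,0],[-1,0,0,0,0],[-1,0,0,0,0]],
  ],
)

```text
time: 23.2
tool_pos: [0.471, -0.0667, 0.1715]
eef_rot: [0.0, -0.11, 0.994, 0.0]
wrist_force: [-0.2, 0.9, -0.1]
grip_width: 0.01
```

```bash
cat > look.py <<'E'
import sys
from h import *
n=sys.argv[1]
s=get_state();p=s["tool_pos"];q=s["eef_rot"];print(s["time"],p,q,"jaw",np.arctan2(q[2]**2-q[1]**2,2*q[1]*q[2]),s["wrist_force"],s["wrist_torque"],s["joint_pos"][6])
np.savez(f"{n}.npz",p=p,q=q)
C=cam("wrist",s)
im=snapshot("wrist")[:,:,::-1].copy();cv2.imwrite(f"pics/{n}w.png",im)
si=snapshot("side")[:,:,::-1].copy();cv2.imwrite(f"pics/{n}s.png",si)
c=cv2.resize(cv2.convertScaleAbs(im[200:340,260:400],alpha=1.6),None,fx=4.2,fy=4.2,interpolation=cv2.INTER_CUBIC)
cv2.imwrite(f"pics/{n}wc.png",c)
crop(f"pics/{n}s.png",f"pics/{n}sc.png",270,200,370,290,6)
E
python3 look.py l1
```

```text
23.2 [ 0.47104502 -0.06672624  0.17151485] [ 4.52542629e-04 -1.09724185e-01  9.93961959e-01  1.47096851e-04] jaw 1.7906874631561762 [-0.19562069  0.85321046 -0.14080678] [ 0.0351949  -0.00115094  0.03030003] 1.982532853229353
```

View pics/l1wc.png

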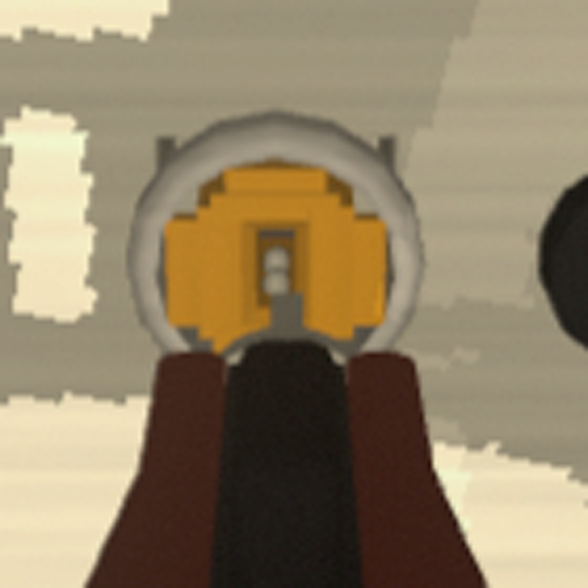

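View pics/l1sc.png

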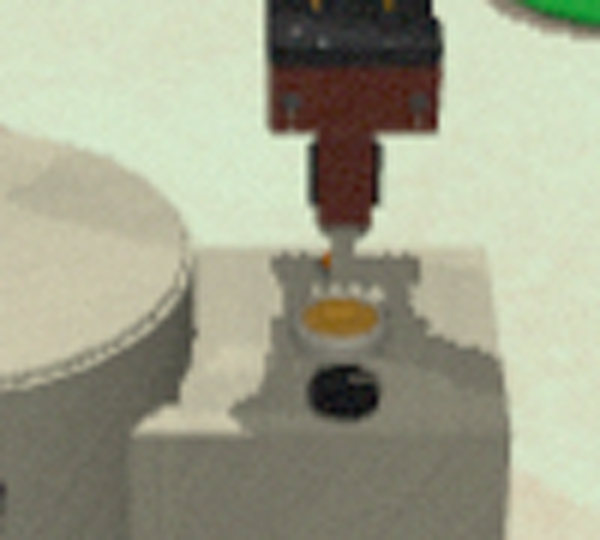

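```bash
python3 - <<'E'
from h import *
z=np.load("l1.npz");C=cam("wrist",{"tool_pos":z["p"],"eef_rot":z["q"]});p=z["p"];q=z["q"]
R=Ro.from_quat([q[1],q[2],q[3],q[0]]).as_matrix()
w=lambda u,v:(260+(u+.5)/4.2-.5,200+(v+.5)/4.2-.5)
def tool(u,v,zz): return (R.T@(onz(C,*w(u,v),zz)-p))*1000
for zz in(-.031,-.025):print("blade",tool(287,300,p[2]+zz))
print("slot flare",tool(243.5,275,.12),tool(308,275,.12),tool(275.7,275,.12))
print("slot inner", tool(258,232,.118),tool(296,232,.118))
print("bezel l r",tool(128,250,.12),tool(424,250,.12), tool(276,250,.12))
print("flare top end",tool(276,222,.12))
# expected flare: half length 8mm => top at tool x = lock+8
# predicted tip positions for key centred on tool axis
for X in [(0,0,.036),(.005,0,.031),(0,0,.008),(-.005,0,.031)]:
    u=proj(C,R@np.array(X)+p);print(X,(u-[260,200]+.5)*4.2-.5)
E
```

```text
blade [ 5.4834099  -0.1817459  30.99486895]
blade [ 7.97804887 -0.17300664 24.99254316]
slot flare [ 0.77206617 -6.35843041 51.51292816] [ 0.76847238  2.76018095 51.51469239] [ 0.77027201 -1.80604543 51.51380893]
slot inner [ 6.50941402 -4.30853506 53.50797828] [ 6.50704771  1.0669729  53.50901854]
bezel l r [  4.55626565 -22.57342305  51.50627042] [ 4.53873693 19.06180983 51.51432684] [ 4.54749999 -1.75272129 51.51029923]
flare top end [ 8.73296232 -1.74063    51.50640113]
(0, 0, 0.036) [288.44826244 323.81255387]
(0.005, 0, 0.031) [288.416898   303.46867031]
(0, 0, 0.008) [288.38277435 420.12619308]
(-0.005, 0, 0.031) [288.45837107 374.45671891]
```

```bash
python3 - <<'E'
from h import *
for n in("w10","l1","w8"):
    z=np.load(n+".npz");C=cam("wrist",{"tool_pos":z["p"],"eef_rot":z["q"]});print(n,proj(C,z["p"]),np.linalg.norm(z["q"]))
for i in range(2):
    c=get_calibration("wrist");print(c["hand_eye"],c["cx"],c["vertical_fov"])
E
```

```text
w10 [328.27631363 307.44280933] 1.0
l1 [328.27631363 307.44280933] 0.9999999999999999
w8 [328.27631363 307.44280933] 0.9999999999999999
[[-9.99725323e-04 -9.51963103e-01 -3.06211122e-01  8.58345031e-02]
 [ 9.99998028e-01 -4.26252659e-04 -1.93966354e-03  9.97412344e-05]
 [ 1.71596481e-03 -3.06212457e-01  9.51961652e-01 -1.62337090e-01]
 [ 0.00000000e+00  0.00000000e+00  0.00000000e+00  1.00000000e+00]] 327.7103242379946 63.64578736723722
[[-9.99725323e-04 -9.51963103e-01 -3.06211122e-01  8.58345031e-02]
 [ 9.99998028e-01 -4.26252659e-04 -1.93966354e-03  9.97412344e-05]
 [ 1.71596481e-03 -3.06212457e-01  9.51961652e-01 -1.62337090e-01]
 [ 0.00000000e+00  0.00000000e+00  0.00000000e+00  1.00000000e+00]] 327.7103242379946 63.64578736723722
```

```bash
cat > ov.py <<'E'
import sys
from h import *
n,dx,dy,lx,ly=sys.argv[1],*[float(a)/1000 for a in sys.argv[2:6]]
z=np.load(n+".npz");C=cam("wrist",{"tool_pos":z["p"],"eef_rot":z["q"]});p=z["p"];q=z["q"]
R=Ro.from_quat([q[1],q[2],q[3],q[0]]).as_matrix()
im=cv2.convertScaleAbs(cv2.imread(f"pics/{n}w.png")[240:300,290:365],alpha=1.8)
k=10;im=cv2.resize(im,None,fx=k,fy=k,interpolation=cv2.INTER_CUBIC)
def pl(X,col,world=False):
    X=np.asarray(X)
    W=X if world else X@R.T+p
    cv2.polylines(im,[np.round((proj(C,W)-[290,240]+.5)*k).astype(int)],True,col,1)
t=np.linspace(0,6.28,60)
for h in(.0045,.0085):pl(np.c_[dx+.0105*np.cos(t),dy+.0105*np.sin(t),0*t+h],(0,0,255))
for s in(-.002,.002):pl([[dx+.005,dy+s,.0085],[dx+.005,dy+s,.0315],[dx,dy+s,.0365],[dx-.005,dy+s,.0315],[dx-.005,dy+s,.0085]],(255,0,0))
zt=p[2]-.12
for a,b in((.008,.0048),(.006,.0028)):
    zz=zt+(0 if a==.008 else .002)
    pl([[lx+a,ly+b,zz],[lx+a,ly-b,zz],[lx-a,ly-b,zz],[lx-a,ly+b,zz]],(0,255,0))
pl(np.c_[lx+.0215*np.cos(t),ly+.0215*np.sin(t),0*t+zt],(0,255,0))
cv2.imwrite(f"pics/{n}ov.png",im)
E
python3 ov.py l1 0 0 0.75 -1.77
```

```text
(no output)
```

View pics/l1ov.png

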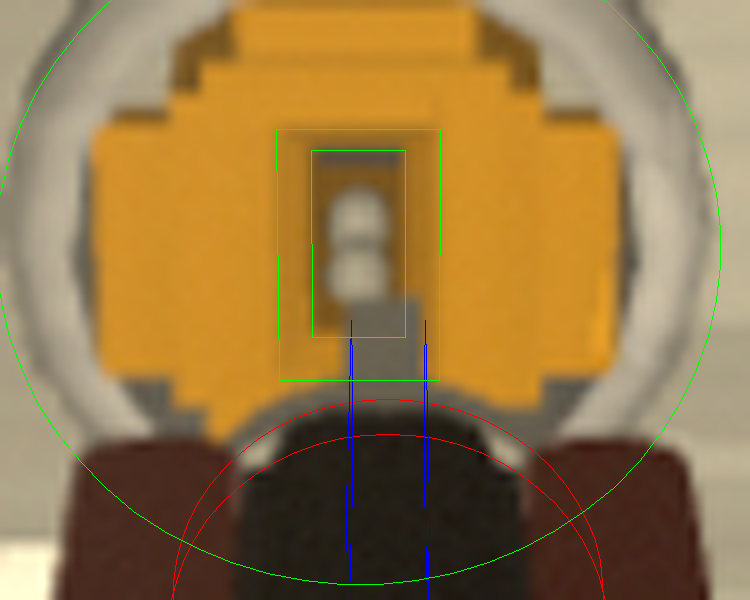

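Request:
drive_tool(
  targets=[
    [[-1,0.031,-0.055,-0.2,0],[-1,0,0,-0.2,0],[-1,0,0,0,0],[-1,0,0,0,0]],
  ],
)

```text
time: 23.7
tool_pos: [0.4711, -0.0687, 0.1606]
eef_rot: [-0.0, -0.109, 0.994, -0.0]
wrist_force: [0.0, 1.1, -0.3]
grip_width: 0.0097
```

```bash
python3 look.py l2; python3 ov.py l2 1.2 -0.25 1.2 -0.25
```

```text
23.7 [ 0.47114294 -0.06871864  0.16063929] [-3.66247948e-04 -1.09340204e-01  9.94004318e-01 -4.38874467e-05] jaw 1.7899148410021362 [ 0.03648351  1.09254825 -0.3337318 ] [-0.00476834 -0.01083689  0.00834767] 2.000745071416076
```

View pics/l2ov.png

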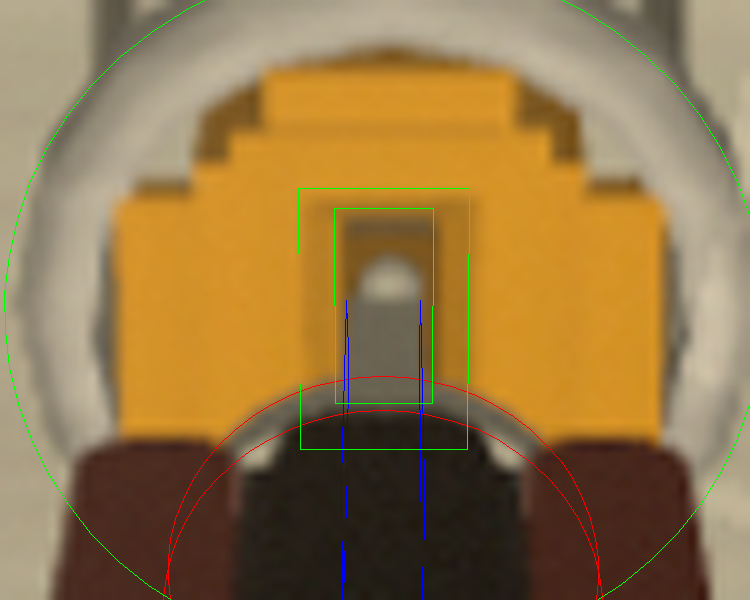

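View pics/l2sc.png

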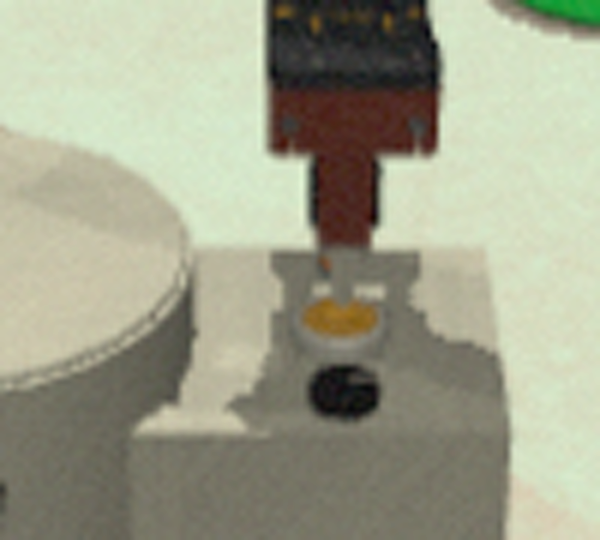

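Request:
drive_tool(
  targets=[
    [[-1,0.02,0,0,0],[-1,0,0,-0.15,0],[-1,0,0,-0.15,0],[-1,0,0,-0.1,0],[-1,0,0,0,0]],
  ],
)

```text
time: 24.3
tool_pos: [0.4715, -0.0687, 0.1504]
eef_rot: [-0.0, -0.109, 0.994, -0.0]
wrist_force: [-0.4, -0.0, -0.7]
grip_width: 0.0102
```

Request:
drive_tool(
  targets=[
    [[-1,0,0,-0.12,0],[-1,0,0,-0.12,0],[-1,0,0,0,0]],
  ],
)

```text
time: 24.6
tool_pos: [0.4712, -0.0688, 0.1445]
eef_rot: [-0.001, -0.109, 0.994, 0.0]
wrist_force: [-0.2, -0.4, 0.9]
grip_width: 0.0102
```

Request:
drive_tool(
  targets=[
    [[-1,0,0,-0.12,0],[-1,0,0,-0.12,0],[-1,0,0,0,0]],
  ],
)

```text
time: 24.9
tool_pos: [0.471, -0.0689, 0.1384]
eef_rot: [-0.001, -0.109, 0.994, 0.0]
wrist_force: [-2.2, -0.6, -1.7]
grip_width: 0.0098
```

Request:
drive_tool(
  targets=[
    [[-1,0,0,-0.1,0],[-1,0,0,-0.1,0],[-1,0,0,0,0]],
  ],
)

```text
time: 25.2
tool_pos: [0.471, -0.0689, 0.1334]
eef_rot: [-0.001, -0.109, 0.994, 0.0]
wrist_force: [-4.5, -1.4, 0.3]
grip_width: 0.0095
```

Request:
drive_tool(
  targets=[
    [[-1,0,0,-0.1,0],[-1,0,0,-0.1,0],[-1,0,0,0,0]],
  ],
)

```text
time: 25.5
tool_pos: [0.4711, -0.0689, 0.1285]
eef_rot: [-0.001, -0.109, 0.994, -0.0]
wrist_force: [-4.6, -1.1, 0.6]
grip_width: 0.0102
```

```bash
python3 look.py l3; python3 ov.py l3 1.2 -0.25 1.2 -0.25
```

```text
25.5 [ 0.47107571 -0.06893707  0.12849377] [-7.62200508e-04 -1.09251846e-01  9.94013809e-01 -1.16856142e-06] jaw 1.7897371095153545 [-4.61195731 -1.08075003  0.5856764 ] [-0.30727825  1.13494655  0.03209824] 2.0454572203405643
```

View pics/l3wc.png

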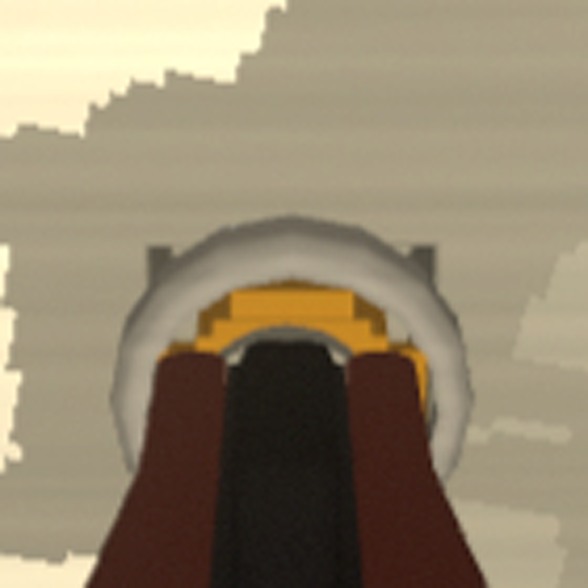

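View pics/l3sc.png

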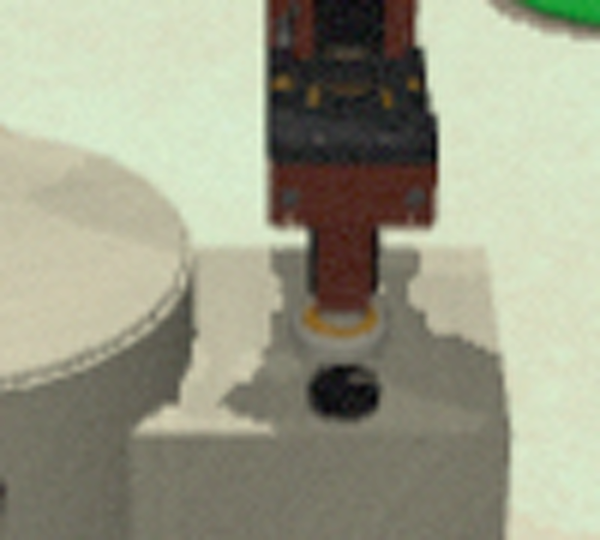

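Request:
drive_tool(
  targets=[
    [[-1,0,0,-0.06,0],[-1,0,0,-0.06,0],[-1,0,0,0,0]],
  ],
)

```text
time: 25.9
tool_pos: [0.4724, -0.0687, 0.1277]
eef_rot: [0.0, -0.109, 0.994, 0.001]
wrist_force: [-11.8, -0.6, 24.9]
grip_width: 0.0099
```

Request:
drive_tool(
  targets=[
    [[-1,-0.05,0,0,0.2],[-1,0,0.03,0,-0.4],[-1,0,-0.06,0,0.4],[-1,0,0.03,0,-0.2],[-1,0,0,0,0]],
  ],
)

```text
time: 26.4
tool_pos: [0.4723, -0.0688, 0.1277]
eef_rot: [0.002, -0.109, 0.994, 0.0]
wrist_force: [-6.9, -0.1, 19.7]
grip_width: 0.01
```

```bash
python3 look.py l4;python3 - <<'E'
from h import *
crop("pics/l4s.png","pics/l4sd.png",305,230,350,268,14)
crop("pics/l4w.png","pics/l4wd.png",280,240,380,310,7)
E
```

```text
26.4 [ 0.4723102  -0.06880636  0.12771957] [ 1.65962683e-03 -1.09129722e-01  9.94026102e-01  2.40052467e-04] jaw 1.7894916372027994 [-6.8669086  -0.09709522 19.65224353] [-0.11644562  1.67396489  0.06805953] 2.0483887751258387
```

View pics/l4wd.png

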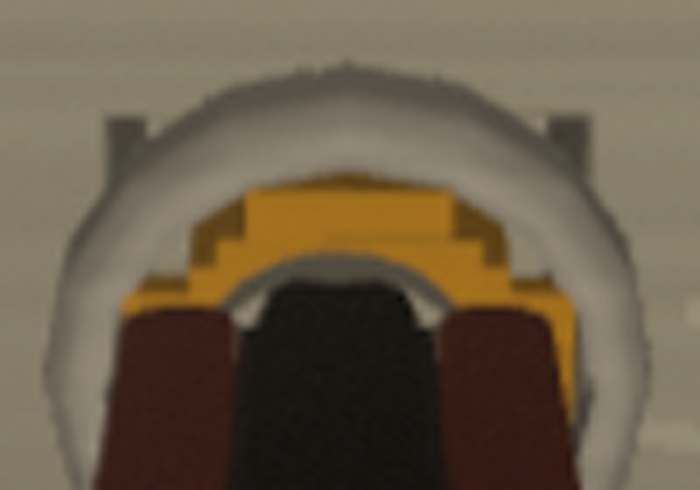

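View pics/l4sd.png

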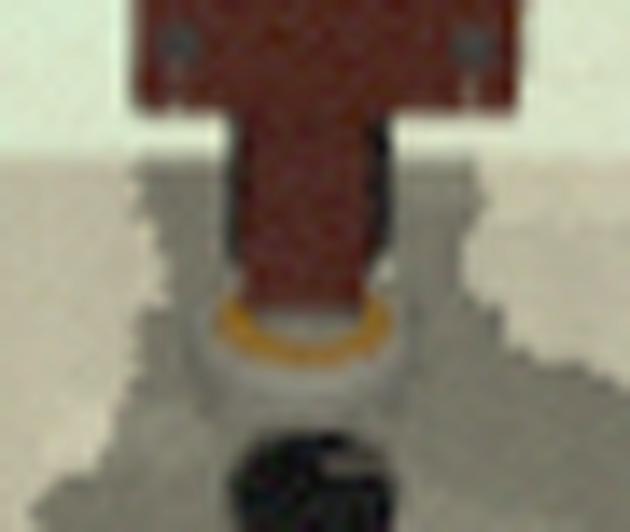

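Request:
drive_tool(
  targets=[
    [[-1,-0.03,0,-0.04,0.25],[-1,0,0,-0.02,-0.5],[-1,0,0,0,0.25],[-1,0,0,0,0]],
  ],
)

```text
time: 26.9
tool_pos: [0.4726, -0.0687, 0.1274]
eef_rot: [0.003, -0.109, 0.994, 0.001]
wrist_force: [-9.4, 0.9, 30.9]
grip_width: 0.0097
```

Request:
drive_tool(
  targets=[
    [[-1,0,0,0.05,0],[-1,0,0,0,-0.3],[-1,0,0,0,-0.5],[-1,0,0,0,-0.5],[-1,0,0,0,-0.5],[-1,0,0,0,-0.5],[-1,0,0,0,0]],
  ],
)

```text
time: 27.6
tool_pos: [0.4724, -0.0687, 0.1275]
eef_rot: [0.002, -0.017, 1.0, 0.0]
wrist_force: [-5.0, -0.7, 18.0]
grip_width: 0.0098
```

Request:
drive_tool(
  targets=[
    [[-1,0,0,0,-0.7],[-1,0,0,0,-0.7],[-1,0,0,0,-0.7],[-1,0,0,0,-0.7],[-1,0,0,0,-0.7],[-1,0,0,0,-0.7],[-1,0,0,0,0]],
  ],
)

```text
time: 28.3
tool_pos: [0.4723, -0.0685, 0.1275]
eef_rot: [0.002, 0.15, 0.989, 0.001]
wrist_force: [-5.5, 0.7, 18.6]
grip_width: 0.01
```

```bash
python3 look.py t1
```

```text
28.3 [ 0.47233451 -0.06853079  0.12753389] [2.17899377e-03 1.50466205e-01 9.88612431e-01 7.97114814e-04] jaw 1.268715848484707 [-5.45824683  0.67634786 18.6010024 ] [0.06134055 1.2929157  0.02479414] 1.5977941531800897
```

View pics/t1wc.png

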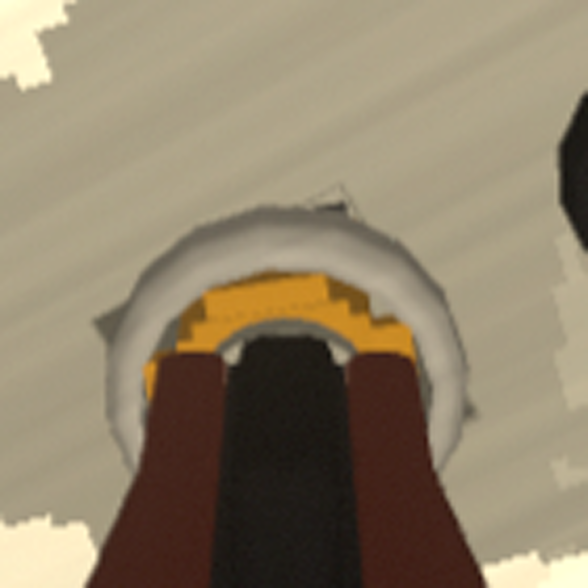

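Request:
drive_tool(
  targets=[
    [[-1,0,0,0,-0.8],[-1,0,0,0,-0.8],[-1,0,0,0,-0.8],[-1,0,0,0,-0.8],[-1,0,0,0,-0.8],[-1,0,0,0,-0.8],[-1,0,0,0,-0.8],[-1,0,0,0,-0.8],[-1,0,0,0,-0.8],[-1,0,0,0,-0.8],[-1,0,0,0,0]],
  ],
)

```text
time: 29.5
tool_pos: [0.4721, -0.0689, 0.1275]
eef_rot: [0.002, 0.454, 0.891, 0.001]
wrist_force: [-6.7, -0.2, 22.3]
grip_width: 0.0098
```

```bash
python3 look.py t2
```

```text
29.5 [ 0.472101   -0.06887282  0.12750669] [0.00159554 0.45383363 0.8910843  0.00112394] jaw 0.6286686939397649 [-6.65798957 -0.24056759 22.31662987] [-0.0751602   1.62945219  0.0855474 ] 1.0662884909076038
```

View pics/t2wc.png

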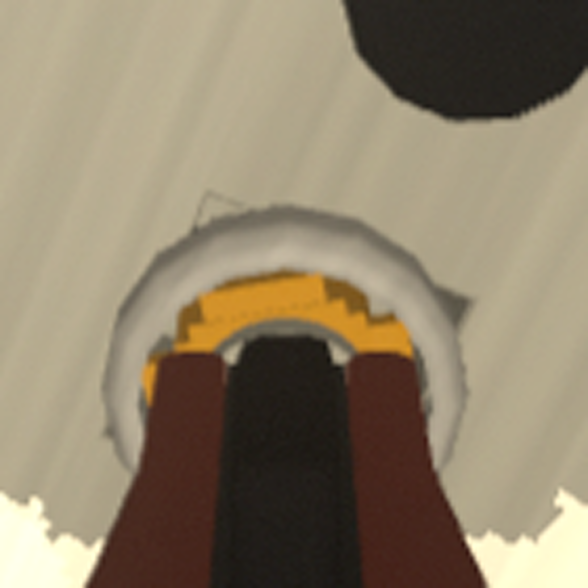

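Request:
drive_tool(
  targets=[
    [[-1,0,0,0,-0.8],[-1,0,0,0,-0.8],[-1,0,0,0,-0.8],[-1,0,0,0,-0.8],[-1,0,0,0,-0.8],[-1,0,0,0,-0.8],[-1,0,0,0,-0.8],[-1,0,0,0,-0.8],[-1,0,0,0,-0.5],[-1,0,0,0,-0.5],[-1,0,0,0,0]],
  ],
)

```text
time: 30.7
tool_pos: [0.4717, -0.069, 0.1275]
eef_rot: [0.001, 0.694, 0.72, 0.001]
wrist_force: [-8.8, 1.8, 24.7]
grip_width: 0.0099
```

```bash
python3 look.py t3
```

```text
30.7 [ 0.47167157 -0.06900341  0.12747195] [0.00082335 0.69369855 0.72026394 0.00122491] jaw 0.03757139680147423 [-8.75359236  1.83063885 24.71237683] [0.03424805 2.06870608 0.16498859] 0.6019332010224903
```

View pics/t3wc.png

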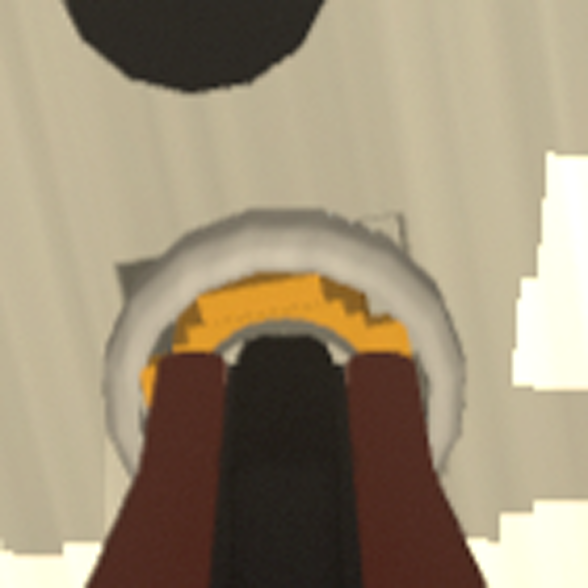

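View pics/t3s.png

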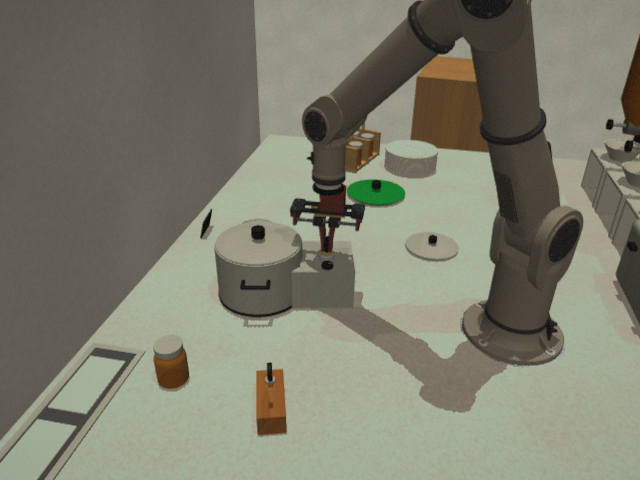

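Request:
drive_tool(
  targets=[
    [[-1,0,0,0,-0.5],[-1,0,0,0,-0.5],[-1,0,0,0,-0.5],[-1,0,0,0,0],[-1,0,0,0,0]],
  ],
)

```text
time: 31.3
tool_pos: [0.4714, -0.069, 0.1275]
eef_rot: [0.001, 0.735, 0.678, 0.001]
wrist_force: [-8.6, 0.4, 25.7]
grip_width: 0.01
```

```bash
python3 look.py t4
```

```text
31.3 [ 0.47139292 -0.06904998  0.12746408] [5.16271519e-04 7.35220255e-01 6.77827095e-01 1.15710224e-03] jaw -0.08118854639063992 [-8.64141544  0.41121388 25.74557359] [0.02064435 2.29509596 0.18782642] 0.5116062419593179
```

View pics/t4wc.png

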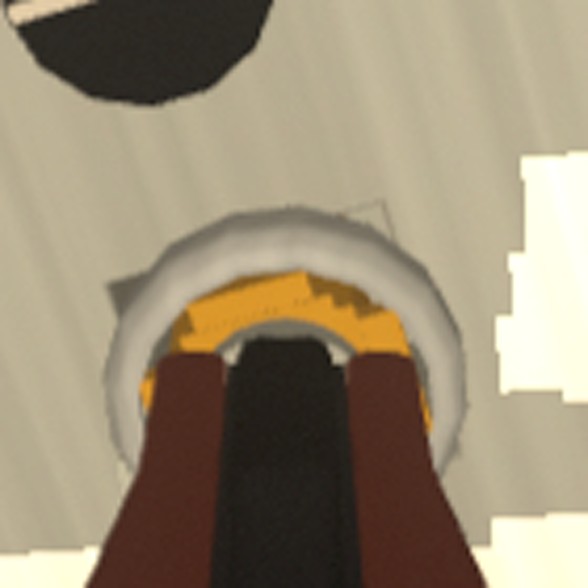

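Request:
drive_tool(
  targets=[
    [[-1,0,0,0,-0.5],[-1,0,0,0,0],[-1,0,0,0,0],[-1,0,0,0,0]],
  ],
)

```text
time: 31.8
tool_pos: [0.4713, -0.069, 0.1275]
eef_rot: [0.0, 0.749, 0.663, 0.001]
wrist_force: [-8.6, 1.2, 26.6]
grip_width: 0.0097
```

```bash
python3 look.py t5; python3 - <<'E'
from h import *
def ang(n,k,u0,v0,a,b):
    z=np.load(n+".npz");C=cam("wrist",{"tool_pos":z["p"],"eef_rot":z["q"]})
    A=onz(C,u0+a[0]/k,v0+a[1]/k,.12);B=onz(C,u0+b[0]/k,v0+b[1]/k,.12);d=B-A;return np.arctan2(d[1],d[0]),np.hypot(*d[:2])
print("w8",ang("w8",5.5,260,190,(312,138),(415,138)))
print("t3",ang("t3",4.2,260,200,(198,298),(320,275)))
print("t4",ang("t4",4.2,260,200,(188,305),(303,272)))
crop("pics/t5w.png","pics/t5d.png",280,240,380,310,7)
cv2.imwrite("pics/t5sc.png",cv2.resize(cv2.imread("pics/t5s.png")[180:330,190:380],None,fx=4,fy=4))
E
```

```text
31.8 [ 0.47132439 -0.06900271  0.12745779] [4.00764051e-04 7.48528851e-01 6.63101104e-01 1.15058071e-03] jaw -0.12088676214829941 [-8.57099016  1.16624793 26.62372007] [0.04035204 2.39953413 0.20831833] 0.48147769825328907
w8 (np.float64(1.7893465256884489), np.float64(0.013985061028235041))
t3 (np.float64(0.23527227910864051), np.float64(0.01402753044945239))
t4 (np.float64(0.2158379908087341), np.float64(0.013582887536676259))
```

View pics/t5d.png

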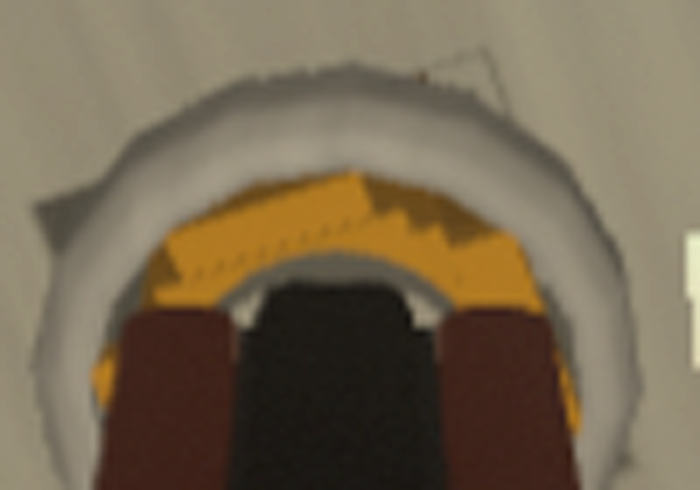

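View pics/t5sc.png

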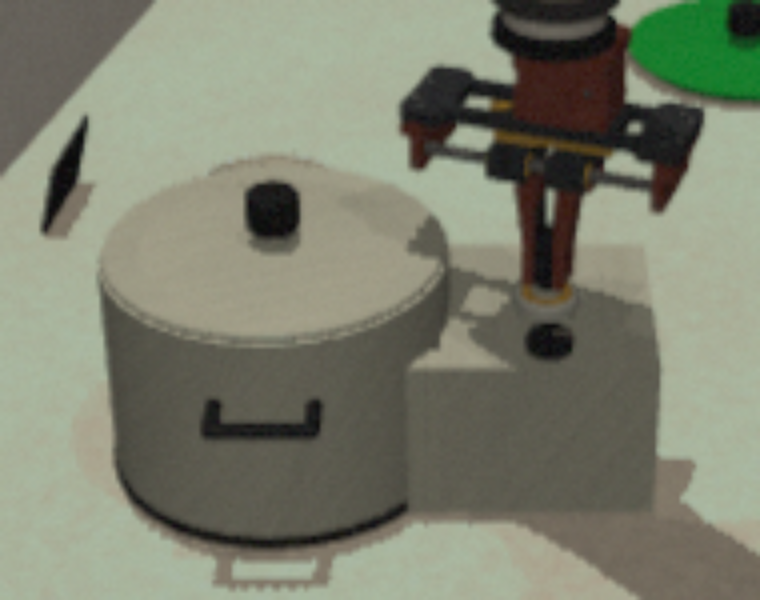

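```bash
python3 - <<'E'
from h import *
cv2.imwrite("pics/f.png",snapshot("scene")[:,:,::-1])
crop("pics/f.png","pics/fc.png",280,150,460,310,4.4)
s=get_state();print(s["time"],s["wrist_force"],s["grip_width"])
E
```

```text
31.95 [-9.08435798  1.45081292 26.21469117] 0.009935659437717244
```

View pics/fc.png

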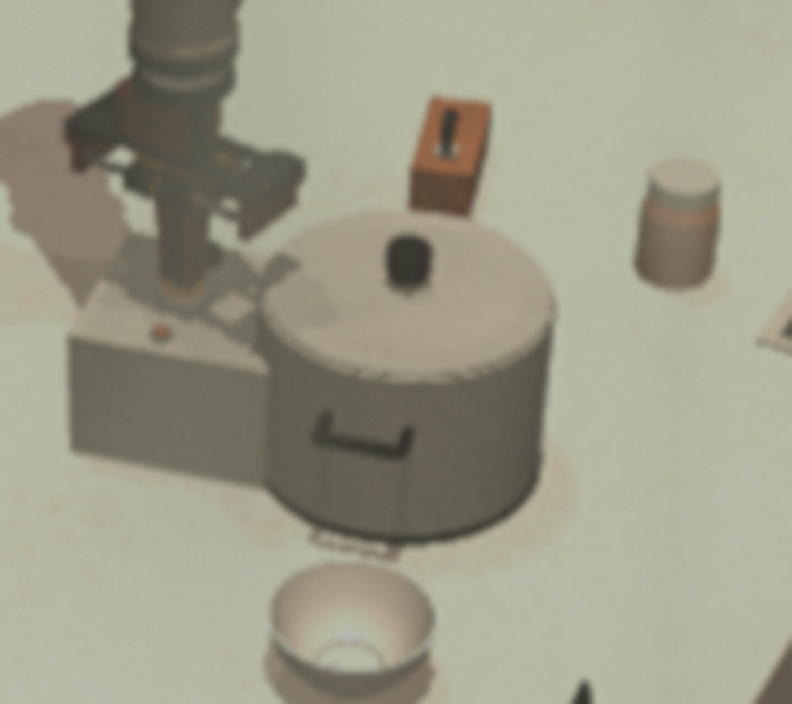

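The picture shows the lid seated, the round key still in the block, and the bowl and jar not moved. The key is held turned, so I'm handing in.

```bash
python3 -c "
from station import *
print(hand_in())"
```

```text
the job is handed in; nothing more can be done
None
```

I set the large grey lid on the kettle, let go of it, then pushed the square-headed key into the switch and turned it clockwise to the stop. I handed in at about 32 s, still gripping the key and holding it turned.

- **Lid:** it touched down with about 11 N at the expected seated height. The side and scene pictures show it level on the rim.
- **Key home:** with 20–31 N of push and some wiggling, the key moved no more than 0.3 mm further. Its height matched fully home to within about 1 mm. The wrist-force readings on the way in, taken between steps, never showed the 8–18 N expected at the pins. I judged it home from its height and how firmly it stopped.
- **Turn:** the hand turned about 1.91 rad. The brass plug measured 1.55–1.57 rad before the last 0.04 rad of hand turn. It had already stopped following the hand, so I take it to be at the stop.
- **Lamp:** it showed no change that I could see in the last picture, so it neither confirms nor contradicts that the stirrer is running.
- **Other things:** the round-headed key, the bowl and the jar look undisturbed in the last picture.
- **Calibration:** the wrist camera's calibration shifted slightly between readings. For the final fit I aligned the blade to the slot directly in the image instead.

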